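Lock a linear-guide carriage and grease its tilted nipple

TASK

Grease the carriage of the linear guide: first swing the orange clamp lever on it fully shut, so that the carriage is locked on its rail. Then take the blue push-type grease gun out of its stand, press its coupler squarely onto the carriage's tilted grease nipple until it snaps home, push on so that the gun's spring is compressed by clearly more than half of its travel, and finish like that: still gripping the gun and holding it pressed down against its spring, with the lever still shut. Leave the ratchet, the fuse box and the sample vial where they are.

Things in the scene. Friction and masses are not known exactly. Their poses are not given: they have to be found in the camera images.
- clamp_lever (a joint): Angle of the orange clamp lever (rad); it swings level about a vertical axis. 0 = fully shut, at a stop: lever folded along the rail over the carriage, pointing to the nipple end. Open = sticking out at the rail's -y side; starts at 1.1 to 1.5, closes clockwise seen from above. Stiff: stays where it is left (3 N at the handle; below 0.75, pressing a sprung brake on the rail, 4 N).
- clamp_lever_hinge (a point): Point on the lever's vertical axis, 70 mm above the bench, at the far end of the carriage (grey clamping block, top at 50 mm; orange hub 23 mm in diameter, top at 71 mm).
- clamp_lever_tip (a point): Centre of the handle end, 60 mm from the axis, 70 mm above the bench. Handle end 28 mm long, 13 mm wide, from 63 to 76 mm above the bench; arm between it and the hub 10 mm wide, 61 to 74 mm above the bench. Shut, it lies over the carriage, whose top is 50 mm above the bench. Carriage slides at 4 N while the lever is open, holds 30 N when shut.
- nipple_tip (a point): Tip of the steel button-head grease nipple on an elbow at the near end of the carriage, 64 mm above the bench. Its z axis is the nipple's axis, pointing out, 30 degrees from vertical, leaning away from the carriage along the rail. From the tip down the axis: cone, head 13 mm in diameter at 5 mm, neck 7.6 mm in diameter from 9 to 18 mm, hex foot 12 mm wide, elbow centre at 28 mm.
- carriage: The carriage on its rail, with the nipple and clamping block: steel block 70 mm wide with green end seals, top 50 mm above the bench. Origin in the bench plane under the block's centre; +x along the rail from the nipple to the clamp. The rail is 23 mm wide, on an aluminium plate 270 x 84 x 10 mm.
- grease_gun: Blue push-type grease gun, loose, 0.3 kg, upright in its stand, coupler down. Origin on its axis at the barrel's lower end, 95 mm above the bench; z up. Barrel 36 mm in diameter to z 55 mm, black flange 43 mm from 55 to 61, ribbed neck 24.6 mm from 61 to 103, end at 108. Grip the neck from above, fingertips just above the flange (it takes the push). Raise it 90 mm to clear the stand.
- coupler_seat (a point): Centre of the seat in the coupler, on the gun's axis, 62 mm below the gun's origin with the spring extended; z axis up the gun. Four sprung jaws, 22 mm over all, reach 10 mm below it. They touch the nipple's head with the seat 7 mm from the tip, snap over it at 4 mm (7 N), then the seat rests on the tip (0 mm). They find a head up to 2 mm off the axis.
- coupler (a joint): How far the coupler and its 11 mm tube are pushed into the gun against its spring (m): 0 extended, 0.012 fully in. The spring yields at 9 N and takes 15 N fully in, so the jaws snap shut before it gives way.
- gun_stand: Grey steel stand, fixed: base plate 96 x 86 mm, upright at its far (+x) side, and a plate 78 x 62 mm whose top is 95 mm above the bench, with a 29 mm hole in which the gun hangs. Origin on the bench under the hole.
- ratchet: Ratchet handle with black grip, 144 mm long, a bystander lying on the bench.
- fuse_box: White fuse box, a small carton 62 x 44 x 30 mm, a bystander standing on the bench.
- sample_vial: White sample vial with blue cap, 27 mm wide and 66 mm tall, a bystander standing on the bench.

How it is judged:
By the outcome, as a careful person would: the job done as asked, in the order asked, and still so for the second after the job is handed in, while the arm keeps its last pose, push and grip.
It also fails if it takes over 69 s, if anything falls off the work surface, if the arm or the gripper's body presses on something with over 40 N, if the wrist force passes 120 N, or if a joint passes its speed limit or range.

ROBOT

A 6-joint arm with a two-finger parallel gripper is mounted at the origin on a cart in front of the work surface, level with it; the furniture and walls round the work are solid. World frame = base frame: x ahead of the robot, y to its left, z up, the work surface at z = 0. Lengths are in mm, angles in rad, forces in N, time in s.
With the tool pointing down it reaches from about 400 to 925 mm from the base axis. Payload 12.5 kg.
Tool frame: the origin (TCP) lies midway between the tips of the shut fingers; the grasp point (between the pads) lies 19 mm behind it (env.pinch_z is the z of the grasp point in the tool frame, in mm); z points along the fingers, y is the line along which they close (so a half turn about z gives the same grasp; the last joint's range is limited). The gripper opens to 95 mm and grips with 3 to 60 N. Pads are 20 mm wide; open, the fingers measure 119 mm over their backs; the gripper's body (75 mm by 180 mm) begins 59 mm behind the grasp point.
Start: joints at [1.087, 0.491, 1.559, -0, 1.092, -0.106], TCP at [230.533, 580.949, 214.661] pointing down, gripper open.
Joint ranges: [-3.1, 3.1], [-0.84, 2.19], [0.05, 2.79], [-1.13, 4.28], [0.06, 2.93], [-2.69, 2.69]. Speed limits (rad/s): [2.22, 2.22, 2.79, 3.14, 3.14, 3.14].

INTERFACE

Orientations are given as [roll, pitch, yaw] about the fixed x, y, z axes, in that order (R = Rz(yaw) Ry(pitch) Rx(roll)).
In Python, from cell import env, eyes gives the robot as it stands.
- The arm moves only by the shell command python3 -m inch 'ROWS'. ROWS is JSON, a list of rows, each a list of 3 entries, a list of its own where there are three numbers: the shift along the tool's x, y, z in units of 60 mm (1.0 is 60 mm), then the turn about the tool's z in units of 5 degrees (1.0 is 5 degrees), then the closure, from -1 (fully open) to 1 (shut). In form: [[[tx, ty, tz], turn, claw], ...]. A call has exactly 10 rows; each row shifts and turns the commanded pose from where the row before left it, along the tool's axes as they then stand; what a row does not reach is not made up. A row lasts 1/8 s, in which the tool goes at most 62.5 mm and 10.7 degrees, less where a joint would pass 70% of its speed; a pose out of reach is approached as far as the arm can. A call is refused whole if a number of a shift passes 1 or a number of a turn 1, either way. A call with a gripper value outside its range is refused whole. The fingers move at their own pace and stop on an object; the grip force is fixed at half the most. Time passes only in rows, so rows that do not move let the fingers close, or fill a call up. It gives the time, the measured TCP pose, the force, the opening and the grip force at its end, in the units of the state.
- env.state(): the state, without advancing time (a new reading comes with each control period).
- eyes.read_camera(name): name is "side" or "top" or "wrist"; returns a dict with "pixels" (420x560x3 uint8, red, green, blue), "fx", "fy", "cx", "cy" (pixels), "distortion" ([k1, k2, p1, p2, k3] as OpenCV has them; the pictures are not rectified), "extrinsics" (4x4, takes a point from world to camera coordinates). Camera axes: x right, y down, z forward; pixel columns grow to the right and rows downward; lengths in mm; the calibration is good to about 2 mm. A picture is of the moment at which its call begins. There is no depth.
- env.job_done(): hands the job in; it is judged then, once.
Trained networks look in a picture, given as the dict that the camera call returned (one of the last four; its "shot" number tells which), for a name from the list of things; names that differ only in an ending like _2 or _b are one class to them, and where a whole thing is asked for, a point or a joint stands for the part that bears it (a point fixed in the world has none). Each returns a list of dicts, best first, with "score" (0 to 1); they miss things now and then, are a little off and sometimes report something else, mostly with a low value. They report only what shows in the picture. A call takes as long as a camera call.
- eyes.boxes_of(name, picture): "centre" ([row, column] in pixels, amid what is visible of it).
- eyes.cut_out(name, picture): "mask" (420x560 bool, what is visible of it) and "centre" ([row, column] in pixels, amid what is visible of it).
- eyes.spot_point(name, picture): "centre" ([row, column] in pixels: a listed point, or the origin of a listed thing).
The state is a dict: "t": time; "joints": joint angles; "qvel": joint speeds; "tau": joint torques, N m; "eef_pos": TCP position; "tcp_rot": TCP orientation; "ft_force": force on the tool from outside, world axes, zero at the start; "moment": the same for the moment, N m; "opening": opening from 0.0 (shut) to 1.0 (fully open); "grip_force": force on a finger pad.
Only numpy, scipy, OpenCV 4.12 (cv2) and the standard library are available. Lean on these libraries where they do the work, as an engineer would, in place of code of your own. Each camera call takes 0.05 s, during which the arm holds its last target. There are 200 camera calls.

## Working session

There is one attempt and no reset: what is moved stays moved. The work goes in short steps, Python scripts to look and compute and a shell command to move; the robot and the scene stay as the last step left them, time stands still between calls to the robot, and variables do not carry over. Pictures are saved under pics/ and viewed, at most 10 in all, crops included, and the job is handed in when it is done.

```bash
ls; mkdir -p pics
cat > h.py <<'E'
import numpy as np,cv2
from cell import env,eyes
from scipy.spatial.transform import Rotation as R
def cam(n): return eyes.read_camera(n)
def ray(p,rc):
    K=np.array([[p['fx'],0,p['cx']],[0,p['fy'],p['cy']],[0,0,1.]])
    u=cv2.undistortPoints(np.array([[[rc[1],rc[0]]]],float),K,np.array(p['distortion'],float))[0,0]
    E=np.array(p['extrinsics']); Rm=E[:3,:3]; o=-Rm.T@E[:3,3]; d=Rm.T@np.array([u[0],u[1],1.])
    return o,d/np.linalg.norm(d)
def tri(rs):
    A=np.zeros((3,3));b=np.zeros(3)
    for o,d in rs:
        P=np.eye(3)-np.outer(d,d);A+=P;b+=P@o
    x=np.linalg.solve(A,b); return x,[round(float(np.linalg.norm((np.eye(3)-np.outer(d,d))@(x-o))),1) for o,d in rs]
def atz(r,z): o,d=r; return o+d*(z-o[2])/d[2]
def save(p,f): cv2.imwrite('pics/'+f,cv2.cvtColor(p['pixels'],cv2.COLOR_RGB2BGR))
E
python3 - <<'E'
from h import *
np.set_printoptions(precision=1,suppress=True)
print(env.state(),env.pinch_z)
Z=dict(clamp_lever_hinge=70,clamp_lever_tip=70,nipple_tip=64,carriage=0,grease_gun=95,coupler_seat=33,gun_stand=0,ratchet=8,fuse_box=0,sample_vial=0)
P={n:cam(n) for n in('side','top','wrist')}
for n in P: save(P[n],n+'0.png')
for k,z in Z.items():
    rs=[]
    for n in P:
        l=eyes.spot_point(k,P[n])
        if l:
            r=ray(P[n],l[0]['centre']); print(k,n,[(round(x['score'],2),np.round(x['centre'])) for x in l[:2]],atz(r,z)); 
            if l[0]['score']>.4: rs.append(r)
    if len(rs)>1: print('   ',k,*tri(rs))
E
cd pics; python3 -c "
import cv2
a=[cv2.imread(n+'0.png') for n in('side','top')]
"
```

```text
pics
{'t': 0.0, 'joints': array([ 1.1,  0.5,  1.6, -0. ,  1.1, -0.1]), 'qvel': array([-0., -0., -0.,  0., -0., -0.]), 'tau': array([  0. , -61.3, -25.8,   0.1,   0. ,  -0. ]), 'eef_pos': array([230.4, 580.7, 214.1]), 'tcp_rot': array([-3.1, -0. ,  2.8]), 'ft_force': array([ 0.1, -0.2, -0.7]), 'moment': array([ 0., -0.,  0.]), 'grip_force': 0.0, 'opening': 1.0031309031008677} -18.8
clamp_lever_hinge side [(0.66, array([222., 246.])), (0.53, array([204., 254.]))] [655.4  -7.5  70. ]
clamp_lever_hinge top [(0.95, array([179., 265.]))] [654.5  -8.5  70. ]
    clamp_lever_hinge [655.1  -8.4  69.4] [0.5, 0.5]
clamp_lever_tip side [(0.7, array([206., 251.]))] [651.7 -66.9  70. ]
clamp_lever_tip top [(0.52, array([184., 291.]))] [641.2 -69.4  70. ]
    clamp_lever_tip [646.6 -68.9  68.6] [5.3, 5.3]
nipple_tip side [(0.59, array([230., 308.]))] [526.9   2.4  64. ]
nipple_tip top [(0.88, array([228., 263.]))] [538.1  -2.6  64. ]
    nipple_tip [532.4  -2.5  60.3] [5.6, 5.6]
carriage side [(0.6, array([254., 275.])), (0.39, array([160., 328.]))] [593.1   7.8   0. ]
carriage top [(0.96, array([2
[... 382 characters left out ...]
.69, array([192., 323.]))] [ 492.3 -256.3    0. ]
gun_stand top [(0.98, array([247., 365.]))] [ 486.4 -253.5    0. ]
    gun_stand [ 489.5 -253.1    2.1] [2.9, 2.9]
ratchet side [(0.49, array([177., 246.]))] [ 695.6 -296.7    8. ]
ratchet top [(0.7, array([166., 381.]))] [ 687.  -293.8    8. ]
    ratchet [ 690.9 -293.1    9.9] [4.1, 4.1]
fuse_box side [(0.71, array([200., 240.]))] [ 696.  -196.2    0. ]
fuse_box top [(0.82, array([167., 343.]))] [ 688.1 -201.6    0. ]
    fuse_box [ 692.6 -201.8   -3.7] [4.2, 4.2]
sample_vial side [(0.93, array([336., 227.]))] [659.4 239.3   0. ]
sample_vial top [(0.51, array([184., 164.]))] [650.4 246.3   0. ]
    sample_vial [654.  245.2   6.7] [4.1, 4.1]
```

View pics/side0.png

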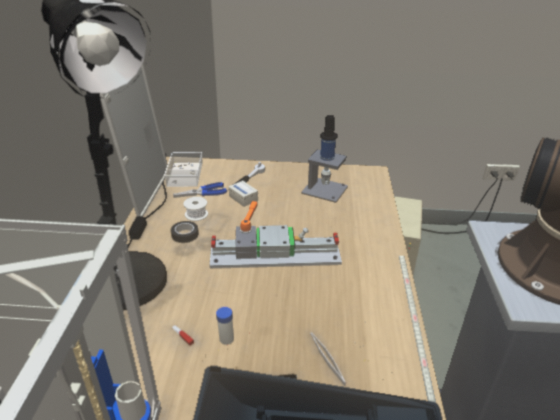

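View pics/top0.png

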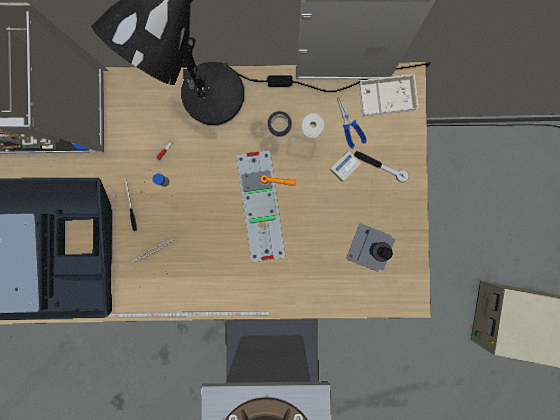

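```bash
timeout 20 python3 -m inch --help 2>&1 | head -20
cat >> h.py <<'E'
def goto(x,y,z,yawdeg=None):
    "tool-frame units to reach a TCP (shift first in present frame; then the turn)"
    s=env.state(); r,p,w=s['tcp_rot']; M=R.from_euler('xyz',s['tcp_rot']).as_matrix()
    d=np.array([x,y,z])-s['eef_pos']; print('now',s['eef_pos'].round(1),'rpy',np.degrees(s['tcp_rot']).round(1),'F',s['ft_force'].round(1),'open',round(s['opening'],3),'grip',round(s['grip_force'],1),'t',round(s['t'],2))
    print(' shift units',(M.T@d/60).round(3),'turn units',None if yawdeg is None else round(((-(yawdeg-np.degrees(w))+90)%180-90)/5,2))
E
python3 -c "
from h import *
goto(500,-60,330,188)"
```

```text
invalid input: not JSON, or not a number
now [230.5 581.  214.7] rpy [180.    0.  158.4] F [-0.5 -0.4 -0.2] open 0.998 grip 0.0 t 1.65
 shift units [-8.115 -8.272 -1.923] turn units -5.93
```

```bash
python3 -m inch '[[[-0.6,-0.65,-0.4],0,-1],[[-0.68,-0.69,-0.3],0,-1],[[-0.68,-0.69,-0.3],0,-1],[[-0.68,-0.69,-0.2],0,-1],[[-0.68,-0.69,-0.2],0,-1],[[-0.68,-0.69,-0.2],0,-1],[[-0.68,-0.69,-0.2],0,-1],[[-0.68,-0.69,-0.1],0,-1],[[-0.68,-0.69,0],0,-1],[[-0.68,-0.69,0],0,-1]]'; python3 -c "
from h import *
goto(500,-60,330,188)"
```

```text
t: 2.9
eef_pos: [453.9, 47.7, 329.0]
tcp_rot: [3.141, 0.001, 2.764]
ft_force: [1.1, 0.7, 1.0]
opening: 1.001
grip_force: 0.0
now [453.9  47.7 329. ] rpy [1.800e+02 1.000e-01 1.583e+02] F [1.1 0.7 1. ] open 1.001 grip 0.0 t 2.9
 shift units [-1.377 -1.386 -0.016] turn units -5.93
```

```bash
python3 -m inch '[[[-0.68,-0.68,0],0,-1],[[-0.68,-0.7,0],0,-1],[[0,0,0],-1,-1],[[0,0,0],-1,-1],[[0,0,0],-1,-1],[[0,0,0],-1,-1],[[0,0,0],-1,-1],[[0,0,0],-1,-1],[[0,0,0],0,-1],[[0,0,0],0,-1]]' | head -3
cat > look.py <<'E'
import sys
from h import *
np.set_printoptions(precision=1,suppress=True)
Z=dict(clamp_lever_hinge=70,clamp_lever_tip=70,nipple_tip=64,carriage=0,grease_gun=95,coupler_seat=33,gun_stand=0)
cams=sys.argv[1].split(','); names=sys.argv[2].split(',') if len(sys.argv)>2 else list(Z)
P={n:cam(n) for n in cams}
E=np.array(P[cams[0]]['extrinsics']); print('cam at',-E[:3,:3].T@E[:3,3],'axis',E[2,:3])
if len(sys.argv)>3: save(P[cams[0]],sys.argv[3])
for k in names:
    rs=[]
    for n in cams:
        l=eyes.spot_point(k,P[n])
        if l:
            r=ray(P[n],l[0]['centre']); print(k,n,[(round(x['score'],2),np.round(x['centre'])) for x in l[:2]],atz(r,Z[k]),'dir',r[1])
            rs.append(r)
    if len(rs)>1: print('   ',k,*tri(rs))
E
python3 look.py wrist,side,top clamp_lever_hinge,clamp_lever_tip,nipple_tip,carriage,grease_gun,gun_stand wrist1.png
```

```text
t: 4.15
eef_pos: [498.8, -57.4, 328.6]
tcp_rot: [3.142, 0.0, -2.998]
cam at [418.9 -68.3 500.1] axis [ 0.3  0.  -1. ]
clamp_lever_hinge wrist [(0.95, array([273., 295.]))] [658.4  -3.9  70. ] dir [ 0.5  0.1 -0.9]
clamp_lever_hinge side [(0.96, array([220., 245.])), (0.35, array([199., 244.]))] [657.6 -12.   70. ] dir [ 0.1 -0.8 -0.6]
clamp_lever_hinge top [(0.77, array([178., 261.]))] [656.3   1.2  70. ] dir [ 0.1  0.  -1. ]
    clamp_lever_hinge [655.8  -2.1  76.3] [2.8, 0.7, 3.0]
clamp_lever_tip wrist [(0.76, array([264., 259.]))] [649.9 -65.2  70. ] dir [ 0.5  0.  -0.9]
clamp_lever_tip side [(0.65, array([203., 257.]))] [640.8 -79.1  70. ] dir [ 0.1 -0.8 -0.5]
clamp_lever_tip top [(0.49, array([183., 292.]))] [644.5 -71.8  70. ] dir [ 0.1 -0.  -1. ]
    clamp_lever_tip [642.7 -68.2  78.7] [3.7, 3.4, 3.6]
nipple_tip wrist [(0.65, array([197., 313.]))] [528.3   2.6  64. ] dir [ 0.2  0.2 -1. ]
nipple_tip top [(0.61, array([230., 265.]))] [535.2  -7.5  64. ] dir [-0.  0. -1.]
    nipple_tip [532.5  -1.8  56.8] [6.0, 6.0]
carriage wrist [(0.83, array([223., 306.])), (0.2, array([148., 
[... 208 characters left out ...]
0. -1.]
    carriage [596.4   8.    4.4] [3.9, 1.5, 3.0]
grease_gun wrist [(0.58, array([147., 131.]))] [ 485.3 -262.7   95. ] dir [ 0.1 -0.4 -0.9]
grease_gun side [(0.73, array([156., 326.]))] [ 489.2 -272.    95. ] dir [-0.  -0.9 -0.5]
grease_gun top [(0.69, array([250., 378.]))] [ 485.4 -265.3   95. ] dir [-0.1 -0.2 -1. ]
    grease_gun [ 486.7 -263.3   98.4] [2.7, 3.0, 1.6]
gun_stand wrist [(0.89, array([144., 161.]))] [ 488.7 -256.1    0. ] dir [ 0.1 -0.3 -0.9]
gun_stand side [(0.95, array([191., 320.]))] [ 500.4 -257.     0. ] dir [-0.  -0.9 -0.5]
gun_stand top [(0.61, array([248., 365.]))] [ 485.9 -253.5    0. ] dir [-0.1 -0.2 -1. ]
    gun_stand [ 491.7 -254.5    1.5] [3.4, 8.8, 5.8]
```

View pics/wrist1.png

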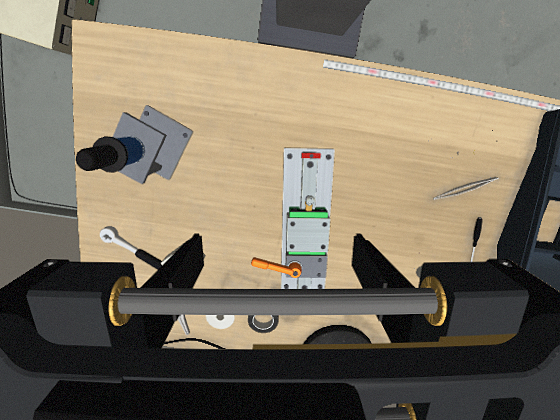

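```bash
python3 -c "
import cv2
a=cv2.imread('pics/wrist1.png')[140:290,245:345]
cv2.imwrite('pics/c1.png',cv2.resize(a,None,fx=4,fy=4,interpolation=cv2.INTER_CUBIC))"
```

```text
(no output)
```

View pics/c1.png

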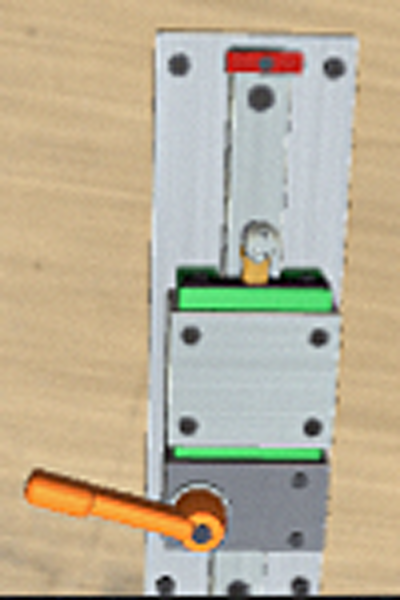

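```bash
python3 -c "
from h import *
np.set_printoptions(precision=1,suppress=True)
p=cam('wrist')
for n,c,r,z in [('TL',155,32,10),('TR',356,36,10),('s1',179,65,10),('s2',334,67,10),('s3',165,585,10),('s4',300,585,10),('head',262,240,60),('hub',202,533,71),('handle',60,492,70),('handend',28,485,70),('b1',190,335,50),('b2',318,337,50),('b3',188,427,50),('b4',312,427,50)]:
    print(n,atz(ray(p,(140+r/4,245+c/4)),z))
goto(650,-67,200)
"
```

```text
TL [466.3 -50.7  10. ]
TR [455.7  31.7  10. ]
s1 [478.3 -38.8  10. ]
s2 [469.6  25.1  10. ]
s3 [722.3  -6.6  10. ]
s4 [713.1  57.2  10. ]
head [534.4   0.8  60. ]
hub [658.1  -3.   71. ]
handle [648.5 -63.1  70. ]
handend [647.3 -76.4  70. ]
b1 [580.9 -19.6  50. ]
b2 [574.2  32.3  50. ]
b3 [621.4 -13.8  50. ]
b4 [614.   37.5  50. ]
now [498.8 -57.4 328.6] rpy [ 180.     0.  -171.6] F [ 0.9 -0.8  0.6] open 1.002 grip 0.0 t 5.25
 shift units [-2.5 -0.5  2.1] turn units None
```

```bash
python3 -m inch '[[[-0.49,-0.09,0.66],0,-1],[[-0.49,-0.09,0.66],0,-1],[[-0.49,-0.09,0.66],0,-1],[[-0.49,-0.09,0.66],0,-1],[[-0.49,-0.09,0.66],0,-1],[[0,0,0],-1,-1],[[0,0,0],-1,-1],[[0,0,0],-1,-1],[[0,0,0],-1,-1],[[0,0,0],-1,-1]]' |head -3; python3 -m inch '[[[0,0,0],-1,-1],[[0,0,0],-1,-1],[[0,0,0],-1,-1],[[0,0,0],-1,-1],[[0,0,0],-1,-1],[[0,0,0],-1,-1],[[0,0,0],-1,-1],[[0,0,0],-1,-1],[[0,0,0],-1,-1],[[0,0,0],-0.5,-1]]' | head -3; python3 -c "
from h import *
goto(648,-63,57,261)
print(env.state()['joints'].round(2))"; python3 look.py wrist clamp_lever_hinge,clamp_lever_tip wrist2.png
```

```text
t: 6.5
eef_pos: [648.2, -62.8, 130.5]
tcp_rot: [3.141, -0.0, -2.557]
t: 7.75
eef_pos: [642.3, 19.9, 112.8]
tcp_rot: [-3.081, -0.167, -1.889]
now [642.3  19.9 112.8] rpy [-176.5   -9.5 -108.2] F [0.6 0.4 0.2] open 1.001 grip 0.0 t 7.75
 shift units [ 1.11  -0.453  1.16 ] turn units -1.85
[ 0.    0.63  1.61 -0.23  0.9  -2.68]
cam at [616.6 -25.4 295.1] axis [ 0.1  0.1 -1. ]
clamp_lever_hinge wrist [(0.84, array([209., 253.]))] [657.4  -4.8  70. ] dir [ 0.2  0.1 -1. ]
clamp_lever_tip wrist [(0.84, array([131., 241.]))] [647.5 -64.5  70. ] dir [ 0.1 -0.2 -1. ]
```

```bash
python3 -m inch '[[[0,0,0],1,-1],[[0,0,0],1,-1],[[0,0,0],1,-1],[[0,0,0],1,-1],[[0,0,0],1,-1],[[0,0,0],1,-1],[[0,0,0],1,-1],[[0,0,0],1,-1],[[0,0,0],1,-1],[[0,0,0],1,-1]]' |head -3; python3 -c "
from h import *
goto(648,-63,57,81)
s=env.state();print(s['joints'].round(2),R.from_euler('xyz',s['tcp_rot']).as_matrix()[:,2])"
```

```text
t: 9.15
eef_pos: [642.7, 18.2, 113.4]
tcp_rot: [-2.975, -0.059, -2.768]
now [642.7  18.2 113.4] rpy [-170.5   -3.4 -158.6] F [-0.1  0.   0.6] open 1.002 grip 0.0 t 9.15
 shift units [ 0.355 -1.114  1.164] turn units -11.92
[-0.    0.63  1.61 -0.22  0.9  -1.81] [ 0.00643409 -0.17539101 -0.98447783]
```

```bash
python3 -m inch '[[[0,0,0],1,-1],[[0,0,0],1,-1],[[0,0,0],1,-1],[[0,0,0],1,-1],[[0,0,0],1,-1],[[0,0,0],1,-1],[[0,0,0],1,-1],[[0,0,0],1,-1],[[0,0,0],1,-1],[[0,0,0],1,-1]]' |head -3;  python3 -m inch '[[[0,0,0],1,-1],[[0,0,0],1,-1],[[0,0,0],1,-1],[[0,0,0],1,-1],[[0,0,0],1,-1],[[0,0,0],1,-1],[[0,0,0],1,-1],[[0,0,0],1,-1],[[0,0,0],1,-1],[[0,0,0],1,-1]]' |head -3;cat >> h.py <<'E'
def axes():
    s=env.state();M=R.from_euler('xyz',s['tcp_rot']).as_matrix()
    print('joints',s['joints'].round(2),'toolz',M[:,2].round(3),'y heading',np.degrees(np.arctan2(M[1,1],M[0,1])).round(1),'tilt',np.degrees(np.arccos(-M[2,2])).round(1))
E
python3 -c "
from h import *
goto(647.6,-55,116);axes()"
```

```text
t: 10.4
eef_pos: [642.7, 18.2, 113.4]
tcp_rot: [-2.989, 0.089, 2.654]
t: 11.65
eef_pos: [642.7, 18.2, 113.4]
tcp_rot: [-3.112, 0.174, 1.777]
now [642.7  18.2 113.4] rpy [-178.3   10.   101.8] F [-0.3 -0.5  0.3] open 1.001 grip 0.0 t 11.65
 shift units [-1.199 -0.165  0.172] turn units None
joints [-0.    0.63  1.61 -0.22  0.9  -0.06] toolz [ 0.006 -0.175 -0.984] y heading 11.5 tilt 10.1
```

```bash
python3 -m inch '[[[-0.6,-0.08,0.09],0,-1],[[-0.6,-0.08,0.08],0,-1],[[0,0,0],1,-1],[[0,0,0],1,-1],[[0,0,0],1,-1],[[0,0,0],1,-1],[[0,0,0.25],0,-1],[[0,0,0.25],0,-1],[[0,0,0.25],0,-1],[[0,0,0.25],0,-1]]' |head -3; python3 -c "
from h import *
goto(648,-65,57);axes()"; python3 look.py wrist clamp_lever_hinge,clamp_lever_tip w3.png
```

```text
t: 12.9
eef_pos: [648.1, -64.8, 55.4]
tcp_rot: [3.111, 0.174, 1.428]
now [648.1 -64.8  55.4] rpy [178.3  10.   81.8] F [ 0.4 -0.2 -0.5] open 0.999 grip 0.0 t 12.9
 shift units [-0.008 -0.001 -0.026] turn units None
joints [-0.13  0.71  1.64 -0.25  0.78  0.19] toolz [ 0.005 -0.176 -0.984] y heading -7.9 tilt 10.1
cam at [659.1  44.9 210.1] axis [-0.  -0.4 -0.9]
clamp_lever_hinge wrist [(0.78, array([168., 276.]))] [655.8  -4.7  70. ] dir [-0.  -0.3 -0.9]
clamp_lever_tip wrist [(0.94, array([264., 276.]))] [647.5 -64.1  70. ] dir [-0.1 -0.6 -0.8]
```

View pics/w3.png

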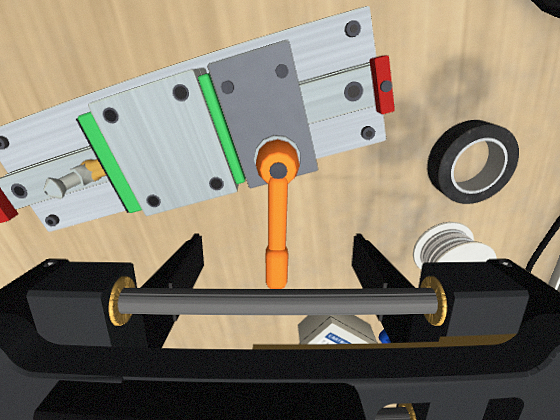

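```bash
python3 -m inch '[[[0,0,-0.07],0,1],[[0,0,0],0,1],[[0,0,0],0,1],[[0,0,0],0,1],[[0,0,0],0,1],[[0,0,0],0,1],[[0,0,0],0,1],[[0,0,0],0,1],[[0,0,0],0,1],[[0,0,0],0,1]]'
cat > arc.py <<'E'
from h import *
# per-row tool-frame shifts for lever arc: from present TCP, lever angle a0 -> a1, 5 deg/row
import sys
h=np.array([float(sys.argv[1]),float(sys.argv[2])]); a1=float(sys.argv[3])
s=env.state(); M=R.from_euler('xyz',s['tcp_rot']).as_matrix(); p=s['eef_pos'].copy(); rel=p[:2]-h
a0=np.degrees(np.arctan2(rel[1],rel[0]))%360; r=np.hypot(*rel); print('a0',a0.round(1),'r',r.round(1)); z=p[2]
n=int(np.ceil((a0-a1)/5-1e-6)); 
for i in range(n):
    a=np.radians(max(a0-5*(i+1),a1)); q=np.array([*(h+r*np.array([np.cos(a),np.sin(a)])),z])
    print((M.T@(q-p)/60).round(3)); p=q; M=M@R.from_euler('z',5,degrees=True).as_matrix()
goto(*s['eef_pos']);axes()
E
python3 arc.py 656.3 -4.5 184
```

```text
t: 14.3
eef_pos: [648.1, -63.9, 60.9]
tcp_rot: [3.111, 0.174, 1.427]
ft_force: [-0.3, -0.3, 0.0]
opening: 0.136
grip_force: 30.0
a0 262.2 r 59.9
[ 0.003 -0.087 -0.003]
[ 0.003 -0.087 -0.005]
[ 0.003 -0.087 -0.006]
[ 0.003 -0.087 -0.007]
[ 0.003 -0.087 -0.008]
[ 0.003 -0.087 -0.009]
[ 0.003 -0.086 -0.01 ]
[ 0.003 -0.086 -0.011]
[ 0.003 -0.086 -0.012]
[ 0.003 -0.086 -0.013]
[ 0.003 -0.086 -0.014]
[ 0.003 -0.086 -0.014]
[ 0.003 -0.086 -0.015]
[ 0.003 -0.086 -0.015]
[ 0.003 -0.086 -0.015]
[ 0.001 -0.054 -0.01 ]
now [648.1 -63.9  60.9] rpy [178.2  10.   81.8] F [-0.3 -0.3  0. ] open 0.136 grip 30.0 t 14.3
 shift units [0. 0. 0.] turn units None
joints [-0.13  0.7   1.64 -0.25  0.79  0.19] toolz [ 0.006 -0.176 -0.984] y heading -7.9 tilt 10.1
```

```bash
python3 -m inch '[[[0,-0.087,-0.003],1,1],[[0,-0.087,-0.005],1,1],[[0,-0.087,-0.006],1,1],[[0,-0.087,-0.007],1,1],[[0,-0.087,-0.008],1,1],[[0,-0.087,-0.009],1,1],[[0,-0.087,-0.01],1,1],[[0,-0.087,-0.011],1,1],[[0,-0.087,-0.012],1,1],[[0,-0.087,-0.013],1,1]]'; python3 arc.py 656.3 -4.5 184; python3 look.py wrist clamp_lever_hinge
```

```text
t: 15.55
eef_pos: [606.0, -37.8, 61.3]
tcp_rot: [2.986, 0.085, 0.548]
ft_force: [7.0, -2.3, -3.0]
opening: 0.146
grip_force: 30.0
a0 213.5 r 60.3
[ 0.001 -0.087 -0.014]
[ 0.001 -0.086 -0.014]
[ 0.001 -0.086 -0.015]
[ 0.001 -0.086 -0.015]
[ 0.001 -0.086 -0.015]
[ 0.001 -0.077 -0.014]
now [606.  -37.8  61.3] rpy [171.1   4.9  31.4] F [ 7.  -2.3 -3. ] open 0.146 grip 30.0 t 15.55
 shift units [0. 0. 0.] turn units None
joints [-0.09  0.65  1.75 -0.27  0.73  1.12] toolz [ 0.009 -0.176 -0.984] y heading -57.8 tilt 10.1
cam at [673.9  35.  223.3] axis [-0.2 -0.3 -0.9]
clamp_lever_hinge wrist [(0.86, array([162., 279.]))] [656.1  -5.7  70. ] dir [-0.1 -0.3 -1. ]
```

```bash
python3 -m inch '[[[0,-0.087,-0.014],1,1],[[0,-0.087,-0.014],1,1],[[0,-0.087,-0.014],1,1],[[0,-0.087,-0.014],1,1],[[0,-0.087,-0.014],1,1],[[0,-0.02,0],0.2,1],[[0,-0.02,0],0.2,1],[[0,0,0],0,1],[[0,0,0],0,1],[[0,0,0],0,1]]'; python3 arc.py 656.3 -4.5 184; python3 look.py wrist clamp_lever_hinge,clamp_lever_tip w4.png
```

```text
t: 16.9
eef_pos: [597.2, -13.9, 61.5]
tcp_rot: [2.961, 0.005, 0.087]
ft_force: [9.7, -22.8, -1.5]
opening: 0.143
grip_force: 30.4
a0 189.0 r 59.9
[-0.002 -0.086 -0.016]
[-0.    -0.001 -0.   ]
now [597.2 -13.9  61.5] rpy [169.7   0.3   5. ] F [  9.7 -22.8  -1.5] open 0.143 grip 30.4 t 16.9
 shift units [0. 0. 0.] turn units None
joints [-0.05  0.64  1.78 -0.27  0.72  1.64] toolz [ 0.011 -0.179 -0.984] y heading -85.0 tilt 10.3
cam at [676.6  24.3 229.8] axis [-0.3 -0.2 -0.9]
clamp_lever_hinge wrist [(0.94, array([162., 274.]))] [654.6  -5.1  70. ] dir [-0.1 -0.2 -1. ]
clamp_lever_tip wrist [(0.92, array([258., 280.]))] [596.4 -13.7  70. ] dir [-0.4 -0.2 -0.9]
```

View pics/w4.png

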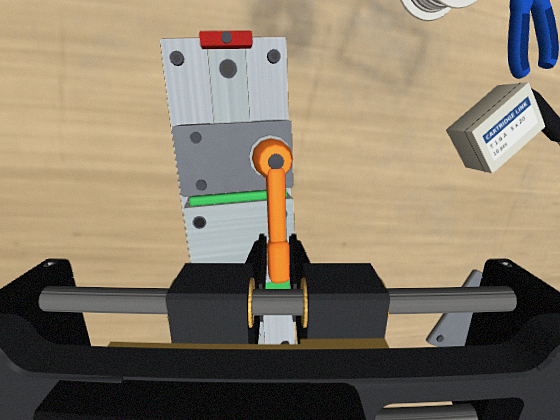

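```bash
python3 -m inch '[[[0,0,0],0,0.3],[[0,0,0],0,0.3],[[0,0,0],0,0.3],[[0,0,-0.5],0,0.3],[[0,0,-1],0,-1],[[0,0,-1],0,-1],[[0,0,-1],0,-1],[[0,0,-1],0,-1],[[0,0,-1],0,-1],[[0,0,-1],0,-1]]'|head -3;python3 -m inch '[[[0,0,-1],0,-1],[[0,0,-1],0,-1],[[0,0,-1],0,-1],[[0,0,0],0,-1],[[0,0,0],0,-1],[[0,0,0],0,-1],[[0,0,0],0,-1],[[0,0,0],0,-1],[[0,0,0],0,-1],[[0,0,0],0,-1]]';python3 look.py side,top clamp_lever_hinge,clamp_lever_tip; python3 -c "
from h import *
s=env.state()['eef_pos'];goto(s[0]+59.5,s[1]+7.8,s[2]);axes()"
```

```text
t: 18.3
eef_pos: [591.7, 58.4, 446.5]
tcp_rot: [2.965, 0.009, 0.086]
t: 19.55
eef_pos: [591.2, 89.3, 621.7]
tcp_rot: [2.965, 0.009, 0.085]
ft_force: [0.2, -0.2, 0.6]
opening: 0.995
grip_force: 0.0
cam at [535.7 813.  649.9] axis [ 0.1 -0.8 -0.6]
clamp_lever_hinge side [(0.82, array([221., 246.]))] [656.6  -8.8  70. ] dir [ 0.1 -0.8 -0.6]
clamp_lever_hinge top [(0.91, array([177., 263.]))] [658.9  -3.6  70. ] dir [ 0.1  0.  -1. ]
    clamp_lever_hinge [657.2  -3.8  73.6] [1.3, 1.3]
clamp_lever_tip side [(0.6, array([222., 276.]))] [593.7 -13.7  70. ] dir [ 0.1 -0.8 -0.6]
now [591.2  89.3 621.7] rpy [169.9   0.5   4.9] F [0.2 0.6 0.1] open 1.001 grip 0.0 t 19.85
 shift units [ 0.999 -0.043 -0.017] turn units None
joints [ 0.12  0.38  0.73 -0.2   2.05  1.51] toolz [ 0.006 -0.176 -0.984] y heading -85.0 tilt 10.1
```

```bash
python3 -m inch '[[[0.7,-0.03,0],0,-1],[[0.7,-0.03,0],0,-1],[[0.7,-0.03,0],0,-1],[[0,0,0],0,-1],[[0,0,0],0,-1],[[0,0,0],0,-1],[[0,0,0],0,-1],[[0,0,0],0,-1],[[0,0,0],0,-1],[[0,0,0],0,-1]]';python3 -c "
from h import *
s=env.state()['eef_pos'];goto(s[0]+59.5,s[1]+7.8,s[2]);axes()"
```

```text
t: 21.1
eef_pos: [705.5, 103.4, 618.2]
tcp_rot: [2.964, 0.007, 0.086]
ft_force: [-0.3, -0.4, -0.7]
opening: 1.0
grip_force: 0.0
now [705.5 103.4 618.2] rpy [169.8   0.4   4.9] F [-0.3 -0.4 -0.7] open 1.0 grip 0.0 t 21.1
 shift units [ 0.999 -0.042 -0.015] turn units None
joints [ 0.12  0.71  0.12 -0.24  2.31  1.44] toolz [ 0.008 -0.177 -0.984] y heading -85.0 tilt 10.2
```

```bash
python3 -m inch '[[[0.4,-0.02,0],0,-1],[[0.4,-0.02,0],0,-1],[[0.4,-0.02,0],0,-1],[[0,0,0],0,-1],[[0,0,0],0,-1],[[0,0,0],0,-1],[[0,0,0],0,-1],[[0,0,0],0,-1],[[0,0,0],0,-1],[[0,0,0],0,-1]]'|head -3;python3 -c "
from h import *
s=env.state()['eef_pos'];goto(s[0]+59.5,s[1]+7.8,s[2]);axes()"
```

```text
t: 22.35
eef_pos: [744.6, 106.4, 587.6]
tcp_rot: [2.963, -0.016, 0.09]
now [744.6 106.4 587.6] rpy [169.8  -0.9   5.2] F [ 0.5  0.3 -0.2] open 1.001 grip 0.0 t 22.35
 shift units [ 0.999 -0.042  0.009] turn units None
joints [ 0.12  0.79  0.05 -0.24  2.28  1.44] toolz [ 0.032 -0.175 -0.984] y heading -85.0 tilt 10.3
```

```bash
python3 -m inch '[[[0.5,-0.02,-0.6],0,-1],[[0.5,-0.02,-0.6],0,-1],[[0.5,-0.02,-0.6],0,-1],[[0.5,-0.02,-0.6],0,-1],[[0,0,0],0,-1],[[0,0,0],0,-1],[[0,0,0],0,-1],[[0,0,0],0,-1],[[0,0,0],0,-1],[[0,0,0],0,-1]]'|head -3;python3 -c "
from h import *
s=env.state()['eef_pos'];goto(s[0]+59.5,s[1]+7.8,s[2]);axes()"
```

```text
t: 23.6
eef_pos: [736.4, 120.7, 621.2]
tcp_rot: [2.959, -0.106, 0.107]
now [736.4 120.7 621.2] rpy [169.6  -6.1   6.1] F [-0.6  0.1 -0.2] open 1.004 grip 0.0 t 23.6
 shift units [ 0.994 -0.042  0.099] turn units None
joints [ 0.14  0.74  0.05 -0.24  2.24  1.46] toolz [ 0.122 -0.169 -0.978] y heading -85.0 tilt 12.1
```

```bash
python3 -m inch '[[[0.65,-0.03,-0.75],0,-1],[[0.65,-0.03,-0.75],0,-1],[[0.65,-0.03,-0.75],0,-1],[[0.65,-0.03,-0.75],0,-1],[[0.65,-0.03,-0.75],0,-1],[[0.65,-0.03,-0.75],0,-1],[[0,0,0],0,-1],[[0,0,0],0,-1],[[0,0,0],0,-1],[[0,0,0],0,-1]]'|head -3;python3 -c "
from h import *
axes()"
```

```text
t: 24.85
eef_pos: [708.4, 146.8, 694.5]
tcp_rot: [2.95, -0.28, 0.14]
joints [ 0.19  0.65  0.05 -0.25  2.16  1.48] toolz [ 0.295 -0.151 -0.943] y heading -85.0 tilt 19.4
```

```bash
python3 -c "
from h import *
goto(459.1,-249.7,265)"
```

```text
now [708.4 146.8 694.5] rpy [169.  -16.1   8. ] F [ 0.2 -0.3  0.4] open 1.001 grip 0.0 t 24.85
 shift units [-6.821  4.808  6.523] turn units None
```

```bash
python3 -m inch '[[[-0.62,0.437,0.593],0,-1],[[-0.62,0.437,0.593],0,-1],[[-0.62,0.437,0.593],0,-1],[[-0.62,0.437,0.593],0,-1],[[-0.62,0.437,0.593],0,-1],[[-0.62,0.437,0.593],0,-1],[[-0.62,0.437,0.593],0,-1],[[-0.62,0.437,0.593],0,-1],[[-0.62,0.437,0.593],0,-1],[[-0.62,0.437,0.593],0,-1]]'|head -3;python3 -c "
from h import *
goto(459.1,-249.7,265);axes()"
```

```text
t: 26.1
eef_pos: [511.7, -184.2, 350.0]
tcp_rot: [2.943, -0.281, 0.144]
now [ 511.7 -184.2  350. ] rpy [168.6 -16.1   8.2] F [ 0.6 -1.1 -0.2] open 1.001 grip 0.0 t 26.1
 shift units [-1.377  0.723  1.245] turn units None
joints [-0.46  0.13  1.77 -0.01  0.9   1.  ] toolz [ 0.297 -0.156 -0.942] y heading -85.0 tilt 19.6
```

```bash
python3 -m inch '[[[-0.69,0.36,0.62],0,-1],[[-0.69,0.36,0.62],0,-1],[[0,0,0],-1,-1],[[0,0,0],-1,-1],[[0,0,0],-1,-1],[[0,0,0],-1,-1],[[0,0,0],-1,-1],[[0,0,0],-1,-1],[[0,0,0],-1,-1],[[0,0,0],-1,-1]]'|head -3
python3 -m inch '[[[0,0,0],-1,-1],[[0,0,0],-1,-1],[[0,0,0],-1,-1],[[0,0,0],-1,-1],[[0,0,0],-1,-1],[[0,0,0],-1,-1],[[0,0,0],-1,-1],[[0,0,0],-1,-1],[[0,0,0],-1,-1],[[0,0,0],-1,-1]]'|head -3
python3 -m inch '[[[0,0,0],-1,-1],[[0,0,0],-1,-1],[[0,0,0],-1,-1],[[0,0,0],-1,-1],[[0,0,0],-1,-1],[[0,0,0],-1,-1],[[0,0,0],-1,-1],[[0,0,0],-1,-1],[[0,0,0],-1,-1],[[0,0,0],-1,-1]]'|head -3
python3 -c "
from h import *
axes()"; python3 look.py wrist,top grease_gun,gun_stand,nipple_tip w5.png
```

```text
t: 27.35
eef_pos: [459.8, -248.5, 266.2]
tcp_rot: [2.811, -0.09, 0.832]
t: 28.6
eef_pos: [459.8, -248.5, 266.2]
tcp_rot: [2.856, 0.191, 1.662]
t: 29.85
eef_pos: [459.8, -248.5, 266.2]
tcp_rot: [3.108, 0.34, 2.556]
joints [-0.65  0.17  1.95  0.09  0.68 -1.7 ] toolz [ 0.297 -0.156 -0.942] y heading 57.1 tilt 19.6
cam at [ 346.  -179.   400.7] axis [ 0.5 -0.3 -0.8]
grease_gun wrist [(0.74, array([132., 275.])), (0.71, array([159., 274.]))] [ 455.7 -240.8   95. ] dir [ 0.3 -0.2 -0.9]
grease_gun top [(0.55, array([254., 377.]))] [ 477.9 -262.2   95. ] dir [-0.1 -0.2 -1. ]
    grease_gun [ 474.  -261.4   46.4] [10.6, 10.6]
gun_stand wrist [(0.64, array([135., 278.]))] [ 495.7 -259.1    0. ] dir [ 0.3 -0.2 -0.9]
gun_stand top [(0.84, array([248., 364.]))] [ 485.7 -249.8    0. ] dir [-0.1 -0.2 -1. ]
    gun_stand [ 487.  -250.1   23.1] [4.3, 4.3]
nipple_tip wrist [(0.61, array([ 62., 493.]))] [529.1   0.8  64. ] dir [ 0.4  0.4 -0.8]
nipple_tip top [(0.59, array([232., 266.])), (0.38, array([166., 380.]))] [528.8  -9.1  64. ] dir [-0.  0. -1.]
    nipple_tip [526.7  -6.7  72.7] [3.6, 3.6]
```

View pics/w5.png

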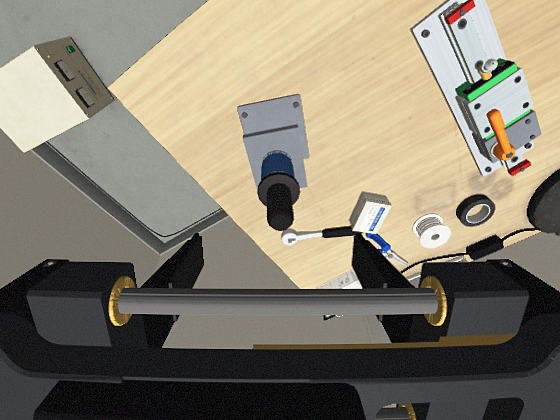

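```bash
python3 -c "
from h import *
import json
np.set_printoptions(precision=1,suppress=True)
p=cam('wrist')
c=eyes.cut_out('grease_gun',p)[0]; m=c['mask']; r,cc=np.nonzero(m); print(c['score'],r.min(),r.max(),cc.min(),cc.max())
K=np.array([[p['fx'],0,p['cx']],[0,p['fy'],p['cy']],[0,0,1.]]);E=np.array(p['extrinsics']);D=np.array(p['distortion'],float)
from scipy.optimize import minimize
t=np.linspace(0,2*np.pi,24,endpoint=False)
def sil(x,y):
    pts=[]
    for z0,z1,rad in [(95,150,18),(150,156,21.5),(156,198,12.3),(198,203,11)]:
        q=np.array([[x+rad*np.cos(a),y+rad*np.sin(a),z] for z in(z0,z1) for a in t])
        u=cv2.projectPoints(q,cv2.Rodrigues(E[:3,:3])[0],E[:3,3],K,D)[0][:,0]
        pts.append(cv2.convexHull(u.astype(np.float32)))
    im=np.zeros(m.shape,np.uint8)
    for h in pts: cv2.fillConvexPoly(im,np.round(h*16).astype(np.int32),1,shift=4)
    return im>0
best=max(((sil(x,y)&m).sum()/(sil(x,y)|m).sum(),x,y) for x in np.arange(474,500,1) for y in np.arange(-275,-250,1))
print(best)
P=cam('top');l=eyes.cut_out('grease_gun',P);print([ (q['score'],q['mask'].sum()) for q in l])
m=l[0]['mask'];p=P;K=np.array([[p['fx'],0,p['cx']],[0,p['fy'],p['cy']],[0,0,1.]]);E=np.array(p['extrinsics']);D=np.array(p['distortion'],float)
print(max(((sil(x,y)&m).sum()/(sil(x,y)|m).sum(),x,y) for x in np.arange(474,500,1) for y in np.arange(-275,-250,1)))
"
```

```text
0.77 150 230 257 300
(np.float64(0.951716333459072), np.int64(488), np.int64(-260))
[(0.68, np.int64(336))]
(np.float64(0.8296296296296296), np.int64(488), np.int64(-262))
```

```bash
python3 -m inch '[[[0,0,0],-1,-1],[[0.01,0.042,0.3],0,-1],[[0,0,0.4],0,-1],[[0,0,0.4],0,-1],[[0,0,0.3],0,-1],[[0,0,0.25],0,-1],[[0,0,0.15],0,-1],[[0,0,0.053],0,-1],[[0,0,0],0,-1],[[0,0,0],0,-1]]';python3 -c "
from h import *
goto(493.6,-263.4,161.3);axes()"
```

```text
t: 31.7
eef_pos: [493.6, -263.3, 161.9]
tcp_rot: [3.138, 0.343, 2.646]
ft_force: [0.7, -0.8, -0.5]
opening: 0.999
grip_force: 0.0
now [ 493.6 -263.3  161.9] rpy [179.8  19.6 151.6] F [ 0.7 -0.8 -0.5] open 0.999 grip 0.0 t 31.7
 shift units [ 0.003 -0.001  0.009] turn units None
joints [-0.63  0.37  2.01  0.12  0.43 -1.81] toolz [ 0.298 -0.157 -0.942] y heading 61.7 tilt 19.6
```

```bash
python3 -m inch '[[[0,0,0],0,1],[[0,0,0],0,1],[[0,0,0],0,1],[[0,0,0],0,1],[[0,0,0],0,1],[[0,0,0],0,1],[[0,0,0],0,1],[[0,0,0],0,1],[[0,0,0],0,1],[[0,0,0],0,1]]';python3 -c "
from h import *
s=env.state()['eef_pos'];goto(s[0],s[1],s[2]+60);axes()"
```

```text
t: 32.95
eef_pos: [493.6, -263.3, 161.3]
tcp_rot: [3.138, 0.342, 2.646]
ft_force: [0.1, -0.1, -0.5]
opening: 0.248
grip_force: 30.0
now [ 493.6 -263.3  161.3] rpy [179.8  19.6 151.6] F [ 0.1 -0.1 -0.5] open 0.248 grip 30.0 t 32.95
 shift units [-0.335  0.004 -0.942] turn units None
joints [-0.63  0.37  2.01  0.12  0.43 -1.81] toolz [ 0.297 -0.156 -0.942] y heading 61.7 tilt 19.6
```

```bash
python3 -m inch '[[[-0.1,0,-0.28],0,1],[[-0.22,0,-0.63],0,1],[[-0.28,0,-0.79],0,1],[[-0.28,0,-0.79],0,1],[[0,0,0],1,1],[[0,0,0],1,1],[[0,0,0],1,1],[[0,0,0],1,1],[[0,0,0],1,1],[[0,0,0],1,1]]';python3 -c "
from h import *
axes()
z=np.array([.297,-.156,-.942]);z/=np.linalg.norm(z)
u=np.array([np.cos(np.radians(7.5)),np.sin(np.radians(7.5)),0]);g=np.array([0,0,1.]);gs=-.5*u+.8660*g
for f in range(80,130,5):
    q=R.from_rotvec(np.radians(f)*z).apply(g); print(f,q.round(3),np.degrees(np.arccos(q@gs)).round(1))
"
```

```text
t: 34.2
eef_pos: [492.6, -263.4, 319.1]
tcp_rot: [2.962, 0.291, 2.094]
ft_force: [-0.6, 0.2, -3.4]
opening: 0.248
grip_force: 30.0
joints [-0.63  0.17  1.8   0.07  0.84 -1.22] toolz [ 0.296 -0.155 -0.943] y heading 33.0 tilt 19.5
80 [-0.385 -0.171  0.907] 9.1
85 [-0.411 -0.162  0.897] 7.6
90 [-0.436 -0.15   0.887] 6.1
95 [-0.46  -0.136  0.878] 4.6
100 [-0.482 -0.12   0.868] 3.3
105 [-0.503 -0.102  0.858] 2.2
110 [-0.522 -0.082  0.849] 2.1
115 [-0.539 -0.06   0.84 ] 3.0
120 [-0.555 -0.037  0.831] 4.3
125 [-0.568 -0.012  0.823] 5.7
```

```bash
python3 -m inch '[[[0,0,0],1,1],[[0,0,0],1,1],[[0,0,0],1,1],[[0,0,0],1,1],[[0,0,0],1,1],[[0,0,0],1,1],[[0,0,0],1,1],[[0,0,0],1,1],[[0,0,0],1,1],[[0,0,0],1,1]]'|head -2
cat > tip.py <<'E'
from h import *
s=env.state();M=R.from_euler('xyz',s['tcp_rot']).as_matrix()
G=np.array([0,0,1.]);M0=R.from_euler('xyz',[3.138,.342,2.646]).as_matrix()
ax=M@M0.T@G
P=s['eef_pos']-18.8*M[:,2]
seat=P-146*ax
np.set_printoptions(precision=2,suppress=True)
print('gun axis',ax,'tilt',np.degrees(np.arccos(ax[2])),'az',np.degrees(np.arctan2(ax[1],ax[0]))%360,'seat',seat)
E
python3 tip.py; python3 -c "
from h import *
goto(440,-100,260)"
```

```text
t: 35.45
eef_pos: [492.5, -263.4, 319.2]
gun axis [-0.38 -0.17  0.91] tilt 24.905223825259668 az 203.99680871680758 seat [ 543.16 -235.5   204.47]
now [ 492.5 -263.4  319.2] rpy [160.7   3.1  71. ] F [ 0.4  0.6 -3.6] open 0.245 grip 30.0 t 35.45
 shift units [ 2.339 -1.905  0.248] turn units None
```

```bash
python3 -m inch '[[[0,0,0],1,1],[[0,0,0],1,1],[[0,0,0],1,1],[[0,0,0],1,1],[[0,0,0],1,1],[[0,0,0],0.4,1],[[0,0,0],0,1],[[0,0,0],0,1],[[0,0,0],0,1],[[0,0,0],0,1]]'|head -2
python3 tip.py; python3 -c "
from h import *
goto(432.5,-21.1,222);axes()"
```

```text
t: 36.7
eef_pos: [492.9, -263.6, 319.8]
gun axis [-0.51 -0.09  0.85] tilt 31.297947823832455 az 190.3978506762131 seat [ 561.96 -247.02  212.78]
now [ 492.9 -263.6  319.8] rpy [161.2  -5.8  45.6] F [-0.9  0.1 -3.6] open 0.246 grip 30.0 t 36.7
 shift units [ 2.008 -3.952  0.606] turn units None
joints [-0.63  0.17  1.8   0.07  0.84  0.12] toolz [ 0.297 -0.156 -0.942] y heading -46.3 tilt 19.6
```

```bash
python3 -m inch '[[[0.2,-0.4,0.06],0,1],[[0.36,-0.71,0.11],0,1],[[0.36,-0.71,0.11],0,1],[[0.36,-0.71,0.11],0,1],[[0.36,-0.71,0.11],0,1],[[0.36,-0.71,0.11],0,1],[[0,0,0],0,1],[[0,0,0],0,1],[[0,0,0],0,1],[[0,0,0],0,1]]'|head -2
python3 tip.py;  python3 look.py wrist,side,top nipple_tip,coupler_seat,grease_gun w6.png; python3 -c "
from h import *
save(cam('side'),'s6.png')
a=cv2.imread('pics/s6.png')[150:290,230:400]
cv2.imwrite('pics/s6c.png',cv2.resize(a,None,fx=4,fy=4,interpolation=cv2.INTER_CUBIC))
goto(432.5,-21.1,222)"
```

```text
t: 37.95
eef_pos: [432.7, -22.3, 222.0]
gun axis [-0.51 -0.09  0.85] tilt 31.33734017335795 az 190.2805611857817 seat [501.82  -5.85 115.05]
cam at [439.1  62.6 391.9] axis [ 0.1 -0.4 -0.9]
nipple_tip wrist [(0.61, array([129., 276.]))] [532.    0.1  64. ] dir [ 0.3 -0.2 -0.9]
nipple_tip side [(0.8, array([230., 308.]))] [526.4   1.3  64. ] dir [-0.  -0.8 -0.6]
nipple_tip top [(0.84, array([233., 263.]))] [527.5  -0.8  64. ] dir [-0.  0. -1.]
    nipple_tip [528.5   0.1  64.4] [3.3, 2.4, 1.4]
coupler_seat wrist [(0.6, array([152., 276.]))] [520.3 -25.   33. ] dir [ 0.2 -0.2 -0.9]
coupler_seat side [(0.77, array([208., 323.]))] [ 494.9 -131.7   33. ] dir [-0.  -0.8 -0.5]
coupler_seat top [(0.64, array([245., 263.]))] [497.5  -1.1  33. ] dir [-0.1  0.  -1. ]
    coupler_seat [501.5  -4.6 116. ] [0.1, 1.1, 1.1]
grease_gun wrist [(0.68, array([185., 274.]))] [479.5 -32.5  95. ] dir [ 0.1 -0.3 -0.9]
grease_gun side [(0.86, array([184., 340.])), (0.3, array([232., 309.]))] [ 460.4 -135.7   95. ] dir [-0.1 -0.9 -0.5]
grease_gun top [(0.54, array([205., 260.]))] [592.7   1.9  95. ] dir [ 0.  0. -1.]
    grease_gun [510.4  -4.5 171.2] [41.2, 39.6, 80.3]
now [432.4 -21.5 221.8] rpy [161.2  -5.8  45.6] F [-1.2 -0.2 -3.7] open 0.25 grip 30.0 t 38.6
 shift units [ 0.006 -0.003 -0.004] turn units None
```

View pics/w6.png

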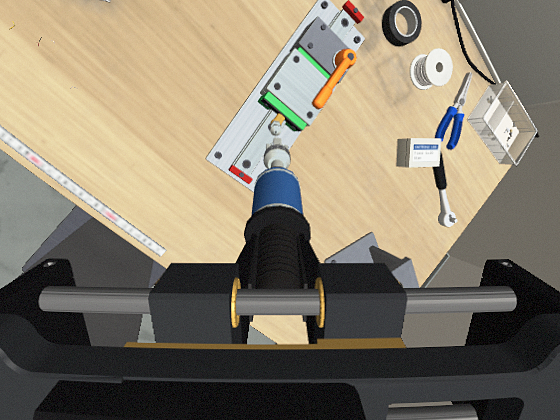

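View pics/s6c.png

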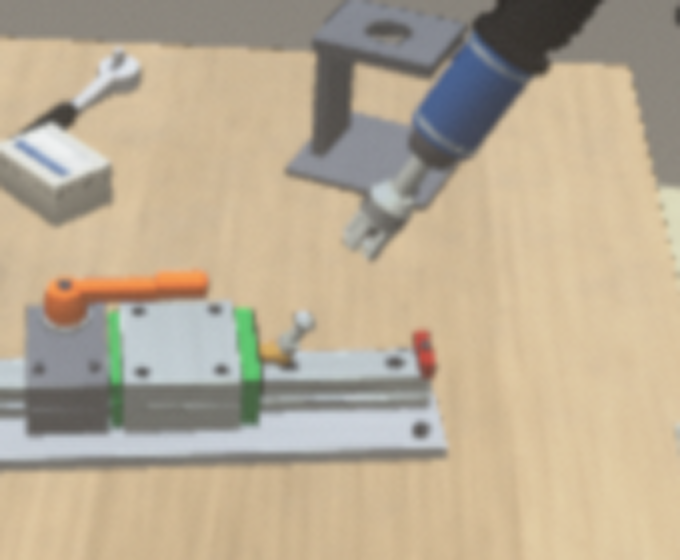

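```bash
python3 -c "
from h import *
goto(452.1,-17.7,186.1)"
```

```text
now [432.4 -21.5 221.8] rpy [161.2  -5.8  45.6] F [-1.2 -0.2 -3.7] open 0.25 grip 30.0 t 38.6
 shift units [ 0.213 -0.019  0.647] turn units None
```

```bash
python3 -m inch '[[[0.07,-0.006,0.2],0,1],[[0.07,-0.006,0.22],0,1],[[0.07,-0.007,0.22],0,1],[[0,0,0],0,1],[[0,0,0],0,1],[[0,0,0],0,1],[[0,0,0],0,1],[[0,0,0],0,1],[[0,0,0],0,1],[[0,0,0],0,1]]'|head -2
python3 tip.py;  python3 look.py wrist,side,top nipple_tip,coupler_seat w7.png; python3 -c "
from h import *
save(cam('side'),'s7.png')
a=cv2.imread('pics/s7.png')[190:250,280:350]
b=cv2.imread('pics/w7.png')[80:190,240:320]
a=cv2.resize(a,(420,360),interpolation=cv2.INTER_CUBIC)
b=cv2.resize(b,(360,495),interpolation=cv2.INTER_CUBIC)
o=np.zeros((500,800,3),np.uint8);o[:360,:420]=a;o[:495,430:790]=b
cv2.imwrite('pics/c7.png',o)"
```

```text
t: 39.85
eef_pos: [451.8, -17.8, 186.5]
gun axis [-0.51 -0.09  0.85] tilt 31.305179455119315 az 190.38520843878788 seat [520.87  -1.17  79.49]
cam at [458.2  67.2 356.4] axis [ 0.1 -0.4 -0.9]
nipple_tip wrist [(0.75, array([146., 275.]))] [527.9   0.1  64. ] dir [ 0.2 -0.2 -0.9]
nipple_tip side [(0.59, array([231., 308.]))] [526.1   5.5  64. ] dir [-0.  -0.8 -0.6]
nipple_tip top [(0.8, array([233., 263.]))] [527.5  -1.3  64. ] dir [-0.  0. -1.]
    nipple_tip [527.4  -0.8  59.9] [1.5, 1.4, 0.3]
coupler_seat wrist [(0.58, array([152., 272.]))] [528.3  -8.3  33. ] dir [ 0.2 -0.2 -1. ]
coupler_seat side [(0.68, array([224., 310.]))] [523.5 -62.   33. ] dir [-0.  -0.8 -0.6]
coupler_seat top [(0.43, array([239., 262.]))] [511.1   3.3  33. ] dir [-0.  0. -1.]
    coupler_seat [518.8   1.7  78. ] [0.5, 5.6, 5.4]
```

View pics/c7.png

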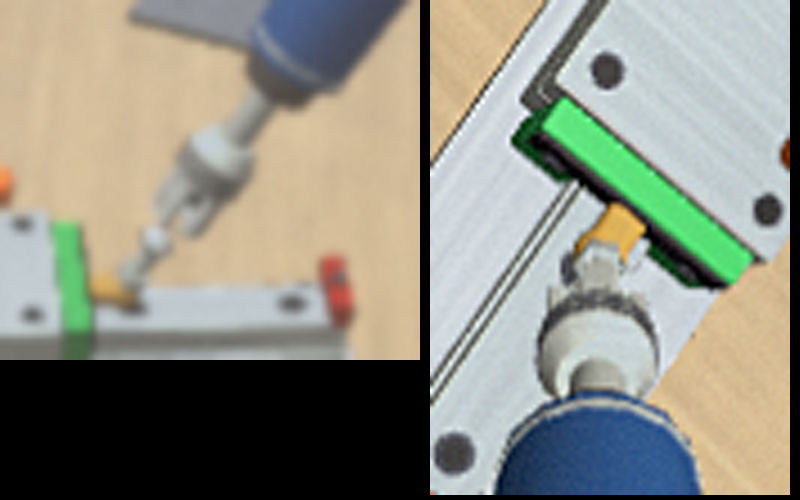

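```bash
python3 tip.py; python3 -c "
from h import *
exec(open('tip.py').read())
u=np.array([np.cos(np.radians(7.5)),np.sin(np.radians(7.5)),0]);na=-.5*u+np.array([0,0,.866])
tip=np.array([530.1,.5,64.2])
for n,off,sc,o in(('side',(280,190),6,(0,0)),('wrist',(240,80),4.5,(430,0))):
    p=cam(n);K=np.array([[p['fx'],0,p['cx']],[0,p['fy'],p['cy']],[0,0,1.]]);E=np.array(p['extrinsics']);D=np.array(p['distortion'],float)
    f=lambda x:((cv2.projectPoints(np.array([x],float),cv2.Rodrigues(E[:3,:3])[0],E[:3,3],K,D)[0][0,0]-off)*sc+o).round(0)
    for nm,x in(('head',tip-5*na),('neck',tip-13*na),('elbow',tip-28*na),('seat',seat),('jawend',seat-10*ax),('barrel end',seat+62*ax),('flange',seat+120*ax),('head+2x',tip-5*na+[2,0,0]),('head+2y',tip-5*na+[0,2,0])): print(n,nm,f(x))
"
```

```text
gun axis [-0.51 -0.09  0.85] tilt 31.304268688465456 az 190.38534877146955 seat [520.87  -1.17  79.47]
gun axis [-0.51 -0.09  0.85] tilt 31.304268688465456 az 190.38534877146955 seat [520.87  -1.17  79.47]
side head [152. 247.]
side neck [139. 263.]
side elbow [116. 294.]
side seat [189. 198.]
side jawend [173. 220.]
side barrel end [293.  62.]
side flange [396. -73.]
side head+2x [146. 247.]
side head+2y [151. 250.]
wrist head [595. 282.]
wrist neck [595. 269.]
wrist elbow [595. 246.]
wrist seat [594. 326.]
wrist jawend [594. 306.]
wrist barrel end [595. 480.]
wrist flange [595. 698.]
wrist head+2x [600. 276.]
wrist head+2y [589. 276.]
```

```bash
cat > push.py <<'E'
from h import *
import sys
exec(open('tip.py').read())
p=env.state()['eef_pos']; L=float(sys.argv[1]); l=np.array([float(sys.argv[2]),float(sys.argv[3]),0])
F=env.state()['ft_force']; print('axial F',round(float((F-[0,0,-3.5])@ax),1),'dist to tip',round(float((seat-[530.9,-.3,64.2])@ax),1))
goto(*(p-ax*L+l));axes()
E
python3 push.py 18 0.8 -0.8;python3 push.py 10 0 0|grep shift
```

```text
gun axis [-0.51 -0.09  0.85] tilt 31.302088703096768 az 190.38332444187134 seat [520.86  -1.19  79.46]
axial F -0.1 dist to tip 18.3
now [451.8 -17.8 186.5] rpy [161.2  -5.8  45.6] F [-0.7 -0.1 -4. ] open 0.247 grip 30.0 t 40.45
 shift units [0.1  0.02 0.29] turn units None
joints [-0.11  0.2   2.19 -0.29  0.45  0.92] toolz [ 0.3  -0.16 -0.94] y heading -46.4 tilt 19.6
 shift units [ 0.06 -0.    0.16] turn units None
```

```bash
python3 -m inch '[[[0,0.02,0],0,1],[[0.014,0,0.041],0,1],[[0.014,0,0.041],0,1],[[0.014,0,0.041],0,1],[[0.014,0,0.041],0,1],[[0.014,0,0.041],0,1],[[0.014,0,0.041],0,1],[[0.014,0,0.041],0,1],[[0,0,0],0,1],[[0,0,0],0,1]]'|grep -v rot
python3 push.py 10 0 0
```

```text
t: 41.7
eef_pos: [461.4, -17.3, 171.4]
ft_force: [-5.9, -0.7, 7.0]
opening: 0.247
grip_force: 30.0
gun axis [-0.51 -0.09  0.85] tilt 31.26469605471808 az 190.34503279242324 seat [530.42  -0.72  64.34]
axial F 12.0 dist to tip 0.4
now [461.4 -17.3 171.4] rpy [161.3  -5.8  45.6] F [-5.9 -0.7  7. ] open 0.247 grip 30.0 t 41.7
 shift units [ 0.06 -0.    0.16] turn units None
joints [-0.11  0.24  2.19 -0.31  0.41  0.95] toolz [ 0.3  -0.16 -0.94] y heading -46.4 tilt 19.6
```

```bash
python3 -c "
from h import *
a=cam('side');b=cam('wrist');save(a,'s8.png');save(b,'w8.png')
a=cv2.imread('pics/s8.png')[190:250,280:350]
b=cv2.imread('pics/w8.png')[80:190,240:320]
a=cv2.resize(a,(420,360),interpolation=cv2.INTER_CUBIC)
b=cv2.resize(b,(360,495),interpolation=cv2.INTER_CUBIC)
o=np.zeros((500,800,3),np.uint8);o[:360,:420]=a;o[:495,430:790]=b
cv2.imwrite('pics/c8.png',o)"
```

```text
(no output)
```

View pics/c8.png

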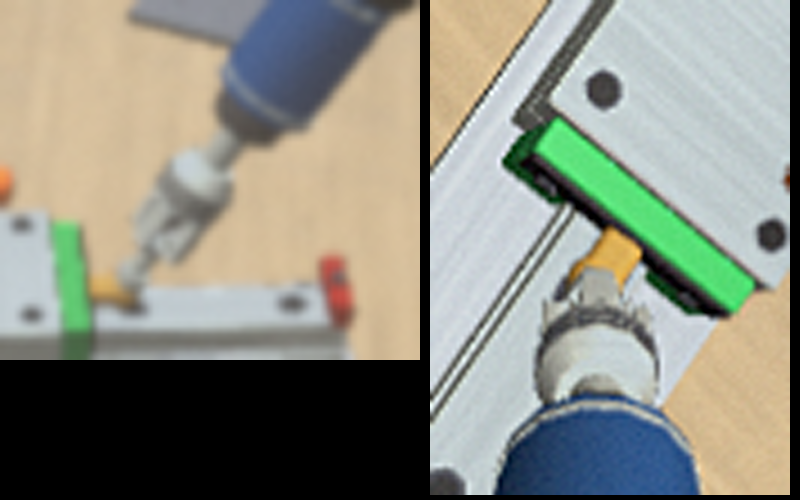

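```bash
python3 -m inch '[[[0.005,0,0.014],0,1],[[0.005,0,0.014],0,1],[[0.005,0,0.014],0,1],[[0.005,0,0.014],0,1],[[0,0,0],0,1],[[0,0,0],0,1],[[0,0,0],0,1],[[0,0,0],0,1],[[0,0,0],0,1],[[0,0,0],0,1]]'|grep -v rot
python3 push.py 10 0 0|head -2; python3 -c "
from h import *
import os
for i in range(6): cam('top');print(env.state()['ft_force'].round(2))"
```

```text
t: 43.05
eef_pos: [463.2, -17.0, 168.4]
ft_force: [-8.2, -1.2, 8.4]
opening: 0.249
grip_force: 30.0
gun axis [-0.51 -0.09  0.85] tilt 31.258297457899513 az 190.33542415050624 seat [532.12  -0.44  61.35]
axial F 14.5 dist to tip -3.0
[-7.49 -2.34  8.92]
[-7.37 -1.6   9.27]
[-7.45 -1.39  8.02]
[-7.51 -2.76  8.89]
[-8.05 -1.66  8.37]
[-7.16 -2.06  9.54]
```

```bash
for i in 1 2; do python3 look.py wrist,side,top coupler_seat,nipple_tip,clamp_lever_tip; done; python3 tip.py
```

```text
cam at [469.7  68.1 338.2] axis [ 0.1 -0.4 -0.9]
coupler_seat wrist [(0.93, array([154., 275.]))] [536.5  -7.1  33. ] dir [ 0.2 -0.2 -0.9]
coupler_seat side [(0.59, array([223., 310.]))] [524.  -65.8  33. ] dir [-0.  -0.8 -0.6]
coupler_seat top [(0.68, array([234., 265.])), (0.45, array([166., 341.]))] [523.1  -6.3  33. ] dir [-0.  0. -1.]
    coupler_seat [525.7  -2.8  75.4] [6.2, 1.7, 5.1]
nipple_tip wrist [(0.7, array([153., 273.])), (0.29, array([ 64., 361.]))] [528.9   2.1  64. ] dir [ 0.2 -0.2 -1. ]
nipple_tip side [(0.74, array([230., 308.])), (0.34, array([190., 322.]))] [527.6   2.5  64. ] dir [-0.  -0.8 -0.6]
nipple_tip top [(0.98, array([232., 264.]))] [529.1  -3.2  64. ] dir [-0.  0. -1.]
    nipple_tip [528.7  -1.1  60.8] [2.5, 1.3, 2.0]
clamp_lever_tip wrist [(0.88, array([114., 334.])), (0.23, array([155., 273.]))] [598.6 -16.   70. ] dir [ 0.4 -0.3 -0.9]
clamp_lever_tip side [(0.84, array([222., 275.]))] [595.9 -12.1  70. ] dir [ 0.1 -0.8 -0.6]
clamp_lever_tip top [(0.74, array([205., 272.])), (0.27, array([165., 341.]))] [592.6 -23.5  70. ] dir [ 0.  0. -1.]
    clam
[... 509 characters left out ...]
p side [(0.76, array([232., 311.])), (0.61, array([191., 322.]))] [520.9   6.7  64. ] dir [-0.  -0.8 -0.6]
nipple_tip top [(0.64, array([231., 264.]))] [531.2  -5.1  64. ] dir [-0.  0. -1.]
    nipple_tip [527.8  -3.2  57.5] [4.2, 7.1, 3.6]
clamp_lever_tip wrist [(0.69, array([112., 332.])), (0.69, array([184., 276.]))] [599.3 -12.7  70. ] dir [ 0.4 -0.3 -0.9]
clamp_lever_tip side [(0.71, array([221., 276.]))] [594.6 -14.8  70. ] dir [ 0.1 -0.8 -0.6]
clamp_lever_tip top [(0.54, array([204., 269.]))] [595.9 -16.7  70. ] dir [ 0.  0. -1.]
    clamp_lever_tip [596.4 -14.5  70.7] [3.1, 1.8, 2.3]
gun axis [-0.51 -0.09  0.85] tilt 31.257588886251124 az 190.3354587338024 seat [532.11  -0.44  61.35]
```

```bash
python3 -m inch '[[[-0.011,0,-0.032],0,1],[[-0.011,0,-0.032],0,1],[[-0.011,0,-0.032],0,1],[[-0.011,0,-0.032],0,1],[[0,0,0],0,1],[[0,0,0],0,1],[[0,0,0],0,1],[[0,0,0],0,1],[[0,0,0],0,1],[[0,0,0],0,1]]'|grep -v rot
python3 push.py 10 0 0|head -2
```

```text
t: 45.8
eef_pos: [459.2, -17.6, 175.3]
ft_force: [-5.7, -1.5, 5.4]
opening: 0.243
grip_force: 30.0
gun axis [-0.51 -0.09  0.85] tilt 31.260055777803238 az 190.35081583675776 seat [528.12  -1.06  68.17]
axial F 10.7 dist to tip 4.9
```

```bash
python3 -m inch '[[[-0.011,0,-0.032],0,1],[[-0.011,0,-0.032],0,1],[[0,0,0],0,1],[[0,0,0],0,1],[[0,0,0],0,1],[[0,0,0],0,1],[[0,0,0],0,1],[[0,0,0],0,1],[[0,0,0],0,1],[[0,0,0],0,1]]'|grep -v rot
python3 push.py 10 0 0|head -2
```

```text
t: 47.05
eef_pos: [457.5, -17.8, 178.7]
ft_force: [-0.9, -0.6, -2.7]
opening: 0.245
grip_force: 30.0
gun axis [-0.51 -0.09  0.85] tilt 31.300145614422302 az 190.38664609797942 seat [526.51  -1.2   71.61]
axial F 1.2 dist to tip 8.7
```

Retract 3 mm more: tension would prove it is snapped on.

```bash
python3 -m inch '[[[-0.008,0,-0.024],0,1],[[-0.008,0,-0.024],0,1],[[0,0,0],0,1],[[0,0,0],0,1],[[0,0,0],0,1],[[0,0,0],0,1],[[0,0,0],0,1],[[0,0,0],0,1],[[0,0,0],0,1],[[0,0,0],0,1]]'|grep -v rot
python3 push.py 10 0 0|head -2
```

```text
t: 48.3
eef_pos: [456.0, -18.0, 181.3]
ft_force: [-0.5, -0.3, -3.8]
opening: 0.246
grip_force: 30.0
gun axis [-0.51 -0.09  0.85] tilt 31.303196998492336 az 190.38549706264624 seat [524.98  -1.43  74.25]
axial F 0.0 dist to tip 11.7
```

```bash
cat > old.py <<'E'
from h import *
p=cam('wrist');s=env.state()
def T(pos,rpy):
    A=np.eye(4);A[:3,:3]=R.from_euler('xyz',rpy).as_matrix();A[:3,3]=pos;return A
C=np.array(p['extrinsics'])@T(s['eef_pos'],s['tcp_rot'])   # tool->cam
def pose(pos,rpy): q=dict(p); q['extrinsics']=C@np.linalg.inv(T(pos,rpy)); return q
V={'wrist1.png':pose([498.8,-57.4,328.6],[3.142,0,-2.998]),'w3.png':pose([648.1,-64.8,55.4],[3.111,.174,1.428]),'w5.png':pose([459.8,-248.5,266.2],[3.108,.34,2.556]),'w6.png':pose([432.4,-21.5,221.8],np.radians([161.2,-5.8,45.6]))}
def proj(q,x):
    K=np.array([[q['fx'],0,q['cx']],[0,q['fy'],q['cy']],[0,0,1.]]);E=np.array(q['extrinsics'])
    return cv2.projectPoints(np.array([x],float),cv2.Rodrigues(E[:3,:3])[0],E[:3,3],K,np.array(q['distortion'],float))[0][0,0]
u=np.array([np.cos(np.radians(7.5)),np.sin(np.radians(7.5)),0]);na=-.5*u+np.array([0,0,.866])
E
python3 -c "
from old import *
np.set_printoptions(precision=1,suppress=True)
tip=np.array([530.9,-.3,64.2])
for f,q in V.items():
    print(f,'tip',proj(q,tip),'head',proj(q,tip-5*na),'elbow',proj(q,tip-28*na),'s3screw',proj(q,[478.3,-38.8,10]),proj(q,[469.6,25.1,10]))
a=cv2.cvtColor(cv2.imread('pics/w3.png'),cv2.COLOR_BGR2GRAY)
print(a[176:202,36:92:2])
"
```

```text
wrist1.png tip [310.9 199.7] head [310.6 200.5] elbow [308.9 204. ] s3screw [290.1 157.5] [328.8 157.9]
w3.png tip [ 48.8 191.1] head [ 57.5 186.8] elbow [ 93.6 169. ] s3screw [ 55.8 216.8] [  4.7 139.2]
w5.png tip [492.8  65.9] head [491.1  66.9] elbow [484.   71.2] s3screw [425.1  34.7] [474.5  -3.6]
w6.png tip [276.4 130.3] head [276.5 128.8] elbow [276.5 122.3] s3screw [257.7 182.1] [217.5 153.8]
[[196 195 200 196 199 198 201 206 202 199 195 194 202 144 116 133 147 160
  169 175 172 179 197 148 159 154 158 153]
 [199 201 198 203 199 199 150 142 177 204 202 203 158 101 133 147 159 170
  175 178 175 177 196 141 165 159 158 149]
 [201 198 200 197 199 201 132  75  84 122 158 165 116 139 155 157 173 175
  180 177 177 179 194 141 146 152 153 152]
 [199 198 197 195 193 164 175 187  95  73  77  84 152 154 160 170 176 176
  179 177 180 175 191 153 133 138 144 154]
 [199 197 194 197 196 149 184 207 154  86  76  67  86 177 173 177 178 179
  181 180 176 169 178 163 123 130 132 138]
 [197 193 196 195 197 153 188 207 205 118  81  86  71 158 181 177 181 176
  179 177 170 162 163 187 112 118 118
[... 1646 characters left out ...]
190 193 192 190 196 199 192 179 175 190 190 196 202 109 181 206 205 207
  212 210 210 211 211 211 207 207 211 207]
 [193 193 191 196 199 200 196 185 173 154 179 183 188 128 209 204 209 209
  207 209 210 209 206 206 208 208 211 205]
 [192 193 198 192 196 196 199 157 205 177 197 181 176 184 209 208 211 209
  208 209 208 208 210 210 209 206 203 201]
 [192 197 200 193 187 179 184 183 208 208 209 202 196 207 211 210 212 208
  207 210 202 211 206 202 202 202 203 203]
 [194 194 191 200 143 198 193 207 204 201 204 209 211 213 209 208 207 210
  208 207 208 204 208 203 206 203 203 204]
 [197 193 182 201 183 209 206 205 205 206 210 214 210 210 209 207 207 207
  212 208 204 204 201 205 200 204 204 208]]
```

```bash
cat > mid.py <<'E'
from old import *
exec(open('tip.py').read())
for n in('side','wrist','top'):
    q=cam(n); l=eyes.cut_out('grease_gun',q)
    if not l: print(n,'none'); continue
    m=l[0]['mask']; print(n,round(l[0]['score'],2),m.sum(),'head px',proj(q,np.array([530.9,-.3,64.2])-5*na).round(1))
    for L in(-6,-3,0,3,6,9,12,25,64,75,85,95,105,112):
        x=seat+L*ax; a=proj(q,x); d=proj(q,x+5*ax)-a; d/=np.linalg.norm(d); nn=np.array([-d[1],d[0]])
        k=np.arange(-40,40,.25); pts=a+k[:,None]*nn; ij=np.round(pts).astype(int)
        ok=[(0<=j<420 and 0<=i<560 and m[j,i]) for i,j in ij]; kk=k[np.array(ok)]
        pxmm=np.linalg.norm(proj(q,x+np.cross(ax,[0,1,0]))-a)
        if len(kk)>4: print('  L',L,'mid',round((kk.min()+kk.max())/2,2),'width',round(kk.max()-kk.min(),1),'at',a.round(0),'n',nn.round(2))
E
python3 mid.py
```

```text
gun axis [-0.51 -0.09  0.85] tilt 31.303769510646525 az 190.38417063446082 seat [525.    -1.44  74.25]
side 0.8 1172 head px [304.9 230.9]
  L -6 mid -0.75 width 9.0 at [308. 227.] n [0.79 0.61]
  L -3 mid -0.5 width 9.0 at [309. 226.] n [0.79 0.61]
  L 0 mid -0.38 width 8.8 at [309. 225.] n [0.79 0.61]
  L 3 mid -0.62 width 9.8 at [310. 224.] n [0.79 0.61]
  L 6 mid -0.62 width 9.8 at [311. 223.] n [0.79 0.61]
  L 9 mid -0.38 width 12.2 at [312. 222.] n [0.79 0.61]
  L 12 mid -0.12 width 12.2 at [313. 221.] n [0.79 0.61]
  L 25 mid -0.75 width 9.5 at [316. 216.] n [0.79 0.61]
  L 64 mid -0.75 width 17.5 at [327. 202.] n [0.79 0.61]
  L 75 mid -0.5 width 18.5 at [330. 197.] n [0.79 0.61]
  L 85 mid -0.5 width 19.0 at [333. 194.] n [0.79 0.61]
  L 95 mid -0.25 width 18.5 at [336. 190.] n [0.79 0.61]
  L 105 mid -0.25 width 18.5 at [339. 186.] n [0.79 0.61]
  L 112 mid -0.88 width 19.8 at [341. 183.] n [0.79 0.61]
wrist 0.59 6263 head px [276.4 145.3]
  L -6 mid -0.88 width 23.8 at [277. 150.] n [-1.  0.]
  L -3 mid -0.38 width 24.8 at [277. 151.] n [-1.  0.]
  L 0 mid -0.88 width 25.8 at [277. 152.] n [-1.  0.]
  L 3 mid -0.38 width 26.8 at [277. 154.] n [-1.  0.]
  L 6 mid -0.38 width 26.8 at [277. 155.] n [-1.  0.]
  L 9 mid -0.38 width 26.8 at [277. 157.] n [-1.  0.]
  L 12 mid -0.38 width 26.8 at [277. 158.] n [-1.  0.]
  L 25 mid 0.12 width 23.8 at [277. 165.] n [-1.  0.]
  L 64 mid -0.38 width 46.8 at [277. 188.] n [-1.  0.]
  L 75 mid -0.88 width 47.8 at [277. 196.] n [-1.  0.]
  L 85 mid -0.88 width 49.8 at [277. 203.] n [-1.  0.]
  L 95 mid -0.38 width 50.8 at [277. 212.] n [-1.  0.]
  L 105 mid -0.38 width 60.8 at [277. 220.] n [-1.  0.]
  L 112 mid -0.62 width 63.8 at [277. 227.] n [-1.  0.]
top none
```

```bash
python3 -c "
import cv2,numpy as np
np.set_printoptions(linewidth=200)
a=cv2.imread('pics/s6.png');g=cv2.cvtColor(a,cv2.COLOR_BGR2GRAY); s=cv2.cvtColor(a,cv2.COLOR_BGR2HSV)[:,:,1]
print('side rows224-242 cols 296-315');print(g[224:242,296:316]);print(s[224:242,296:316])
a=cv2.imread('pics/w6.png');g=cv2.cvtColor(a,cv2.COLOR_BGR2GRAY)
print('wrist rows 116-140, cols 262-292');print(g[116:142,262:292])
"
```

```text
side rows224-242 cols 296-315
[[189 188 189 188 188 191 192 194 193 191 190 190 187 187 188 189 191 193 193 191]
 [190 188 189 189 189 190 193 194 193 191 192 188 187 186 188 189 189 193 194 192]
 [189 188 188 189 188 190 193 194 193 193 191 188 186 186 187 188 189 192 193 192]
 [190 189 188 187 186 189 190 189 193 198 194 184 185 185 186 187 189 192 192 191]
 [190 188 188 187 187 188 185 176 193 205 201 180 179 184 184 186 189 191 191 190]
 [190 190 189 186 187 188 182 172 188 200 198 183 173 182 185 186 189 191 192 189]
 [188 189 187 188 187 188 183 170 173 186 187 171 160 177 184 184 189 192 190 189]
 [189 190 189 188 186 185 184 168 146 156 165 154 153 176 184 186 189 191 190 188]
 [189 190 188 187 185 184 180 165 137 127 139 150 163 178 184 185 188 191 191 190]
 [189 188 187 184 182 181 173 156 133 129 152 170 178 183 184 184 187 190 191 190]
 [186 186 182 177 173 176 163 143 133 148 173 183 184 184 184 185 188 191 192 191]
 [186 181 176 172 169 170 159 146 154 172 184 185 186 186 184 186 189 190 191 191]
 [178 178 176 171 163 159 156 157 171 181 186 187 187 183 184 185 187 189 
[... 4451 characters left out ...]
216 213 220 204 194 208 213 227 226 223 220 217 212 209 210 213 213 214 217 216 217]
 [209 207 206 206 206 207 207 212 213 209 212 211 197 197 211 207 208 224 220 219 211 212 211 211 216 216 218 215 219 215]
 [207 206 206 206 206 207 209 210 209 210 211 183 167 172 187 179 185 186 191 211 215 212 214 215 219 218 215 215 219 216]
 [207 204 205 204 206 209 208 210 210 214 210 160 158 172 172 176 176 176 181 207 216 211 216 214 218 218 215 216 217 211]
 [207 206 204 207 208 211 213 206 209 209 207 148 161 178 175 175 178 173 182 205 214 216 217 215 217 217 219 216 216 215]
 [205 205 208 210 210 208 211 207 212 215 206 135 169 179 179 175 175 180 186 211 217 214 217 218 217 217 219 216 215 213]]
```

```bash
sed -i 's/for L in(.*112)/for L in(-24,-21,-18,-16,-14,-12,-10,-8,10,14,18,22,116,120,124,128)/' mid.py; python3 mid.py; python3 push.py 0 0 0 | tail -2
```

```text
gun axis [-0.51 -0.09  0.85] tilt 31.304052326968787 az 190.38619351553558 seat [525.    -1.43  74.25]
side 0.74 1160 head px [304.9 230.9]
  L -14 mid 0.0 width 5.0 at [306. 230.] n [0.79 0.61]
  L -12 mid -0.38 width 8.2 at [306. 229.] n [0.79 0.61]
  L -10 mid -0.12 width 9.8 at [307. 229.] n [0.79 0.61]
  L -8 mid -0.5 width 9.5 at [307. 228.] n [0.79 0.61]
  L 10 mid -0.38 width 11.8 at [312. 221.] n [0.79 0.61]
  L 14 mid -0.62 width 12.8 at [313. 220.] n [0.79 0.61]
  L 18 mid -0.62 width 11.8 at [314. 219.] n [0.79 0.61]
  L 22 mid -0.38 width 10.8 at [315. 217.] n [0.79 0.61]
  L 116 mid -0.62 width 21.2 at [342. 182.] n [0.8  0.61]
  L 120 mid -0.25 width 22.5 at [344. 180.] n [0.8  0.61]
  L 124 mid 0.62 width 20.2 at [345. 178.] n [0.8  0.61]
  L 128 mid 0.5 width 15.0 at [346. 177.] n [0.8  0.61]
wrist none
top 0.95 425 head px [262.3 230.4]
  L -18 mid -0.75 width 6.5 at [262. 230.] n [-0.99  0.12]
  L -16 mid -0.25 width 8.0 at [262. 230.] n [-0.99  0.12]
  L -14 mid -0.12 width 7.8 at [262. 231.] n [-0.99  0.12]
  L -12 mid -0.62 width 8.8 at [262. 231.] n [-0.99  0.12]
  L -10 mid -0.62 width 8.8 at [262. 232.] n [-0.99  0.12]
  L -8 mid -0.62 width 8.8 at [262. 232.] n [-0.99  0.12]
  L 10 mid -0.62 width 9.8 at [263. 236.] n [-0.99  0.12]
  L 14 mid -0.38 width 9.8 at [263. 237.] n [-0.99  0.12]
  L 18 mid -0.38 width 9.8 at [263. 238.] n [-0.99  0.12]
  L 22 mid -0.12 width 9.8 at [263. 239.] n [-0.99  0.12]
  L 116 mid 4.12 width 2.8 at [266. 264.] n [-0.99  0.12]
 shift units [0. 0. 0.] turn units None
joints [-0.11  0.21  2.19 -0.29  0.44  0.93] toolz [ 0.3  -0.16 -0.94] y heading -46.4 tilt 19.6
```

```bash
python3 -m inch '[[[0.015,0,0.0425],0,1],[[0.015,0,0.0425],0,1],[[0.015,0,0.0425],0,1],[[0.015,0,0.0425],0,1],[[0.015,0,0.0425],0,1],[[0.015,0,0.0425],0,1],[[0.003,0,0.008],0,1],[[0.003,0,0.008],0,1],[[0,0,0],0,1],[[0,0,0],0,1]]'|grep -v rot
python3 push.py 10 0 0|head -2
```

```text
t: 50.3
eef_pos: [464.3, -16.7, 166.7]
ft_force: [-8.2, -2.3, 9.2]
opening: 0.249
grip_force: 30.0
gun axis [-0.51 -0.09  0.85] tilt 31.247916693990568 az 190.33523592265414 seat [533.22  -0.16  59.6 ]
axial F 15.3 dist to tip -5.1
```

```bash
python3 -m inch '[[[0.003,0,0.008],0,1],[[0.003,0,0.008],0,1],[[0.003,0,0.008],0,1],[[0,0,0],0,1],[[0,0,0],0,1],[[0,0,0],0,1],[[0,0,0],0,1],[[0,0,0],0,1],[[0,0,0],0,1],[[0,0,0],0,1]]'|grep -v rot
python3 push.py 10 0 0|head -2
```

```text
t: 51.55
eef_pos: [465.2, -16.5, 165.4]
ft_force: [-7.5, -1.7, 7.9]
opening: 0.244
grip_force: 30.0
gun axis [-0.51 -0.09  0.85] tilt 31.25790913876307 az 190.34237651948132 seat [534.11   0.05  58.29]
axial F 13.7 dist to tip -6.7
```

```bash
python3 -m inch '[[[-0.016,0,-0.045],0,1],[[-0.016,0,-0.045],0,1],[[-0.016,0,-0.045],0,1],[[-0.016,0,-0.045],0,1],[[0,0,0],0,1],[[0,0,0],0,1],[[0,0,0],0,1],[[0,0,0],0,1],[[0,0,0],0,1],[[0,0,0],0,1]]'|grep -v rot
python3 push.py 10 0 0|head -2
```

```text
t: 52.8
eef_pos: [459.7, -17.4, 175.0]
ft_force: [-1.1, -1.1, -4.6]
opening: 0.248
grip_force: 30.0
gun axis [-0.51 -0.09  0.85] tilt 31.291897196349833 az 190.38970440975413 seat [528.67  -0.74  67.91]
axial F -0.3 dist to tip 4.4
```

```bash
sed -i "s/for n in('side','wrist','top')/for n in('side','wrist')/; s/for L in(.*128)/for L in(-14,-12,-10,-8,-6,0,6,9,12,25,40,55,60,62,64,66,95,105,112,116,120,124,128)/" mid.py; python3 mid.py
```

```text
gun axis [-0.51 -0.09  0.85] tilt 31.293264140279064 az 190.38791065947365 seat [528.68  -0.76  67.93]
side 0.71 1081 head px [304.9 230.9]
  L -12 mid 0.5 width 7.5 at [304. 232.] n [0.79 0.61]
  L -10 mid 0.75 width 9.5 at [305. 231.] n [0.79 0.61]
  L -8 mid 0.38 width 9.8 at [305. 230.] n [0.79 0.61]
  L -6 mid 0.25 width 11.0 at [306. 230.] n [0.79 0.61]
  L 0 mid 0.12 width 12.2 at [307. 228.] n [0.79 0.61]
  L 6 mid 0.0 width 11.0 at [309. 225.] n [0.79 0.61]
  L 9 mid 0.25 width 11.0 at [310. 224.] n [0.79 0.61]
  L 12 mid -0.12 width 12.2 at [311. 223.] n [0.79 0.61]
  L 25 mid -0.25 width 8.5 at [314. 219.] n [0.79 0.61]
  L 40 mid -0.38 width 4.8 at [318. 213.] n [0.79 0.61]
  L 55 mid -1.0 width 11.5 at [323. 208.] n [0.79 0.61]
  L 60 mid -1.0 width 14.0 at [324. 206.] n [0.79 0.61]
  L 62 mid -0.75 width 16.0 at [325. 205.] n [0.79 0.61]
  L 64 mid -1.38 width 16.2 at [325. 204.] n [0.79 0.61]
  L 66 mid -1.0 width 18.0 at [326. 204.] n [0.79 0.61]
  L 95 mid -0.12 width 18.8 at [334. 193.] n [0.8  0.61]
  L 105 mid 0.0 width 18.5 at [337. 189.] n [0.8  0.61]
  L 112 mi
[... 879 characters left out ...]
2 width 29.8 at [277. 173.] n [-1.  0.]
  L 55 mid 0.12 width 41.8 at [277. 182.] n [-1.  0.]
  L 60 mid 0.12 width 43.8 at [277. 185.] n [-1.  0.]
  L 62 mid -0.38 width 44.8 at [277. 187.] n [-1.  0.]
  L 64 mid 0.12 width 45.8 at [277. 188.] n [-1.  0.]
  L 66 mid 0.12 width 45.8 at [277. 189.] n [-1.  0.]
  L 95 mid -0.38 width 50.8 at [277. 212.] n [-1.  0.]
  L 105 mid 0.12 width 59.8 at [277. 220.] n [-1.  0.]
  L 112 mid -0.38 width 64.8 at [277. 227.] n [-1.  0.]
  L 116 mid -0.38 width 66.8 at [277. 231.] n [-1.  0.]
  L 120 mid -0.12 width 66.8 at [277. 235.] n [-1.  0.]
  L 124 mid -0.62 width 65.8 at [277. 239.] n [-1.  0.]
  L 128 mid -0.62 width 37.8 at [277. 244.] n [-1.  0.]
```

```bash
python3 -m inch '[[[0.01,0,0.03],0,1],[[0.011,0,0.03],0,1],[[0.011,0,0.03],0,1],[[0.011,0,0.03],0,1],[[0.011,0,0.03],0,1],[[0.01,0,0.03],0,1],[[0.003,0,0.008],0,1],[[0,0,0],0,1],[[0,0,0],0,1],[[0,0,0],0,1]]'|grep -v rot
python3 push.py 10 0 0|head -2;python3 -c "
from h import *
f=[]
for i in range(6): cam('top');f.append(env.state()['ft_force'])
print(np.mean(f,0).round(2))"
```

```text
t: 54.3
eef_pos: [465.8, -16.4, 165.3]
ft_force: [-8.2, -0.9, 7.3]
opening: 0.246
grip_force: 30.0
gun axis [-0.51 -0.09  0.85] tilt 31.3298838589391 az 190.33643877846885 seat [534.89   0.2   58.32]
axial F 13.5 dist to tip -7.1
[-7.92 -1.64  8.11]
```

```bash
python3 look.py wrist,side clamp_lever_tip,clamp_lever_hinge; python3 -c "
from h import *
print(env.job_done(),env.state()['t'])"
```

```text
cam at [472.1  68.7 335.1] axis [ 0.1 -0.4 -0.9]
clamp_lever_tip wrist [(0.83, array([114., 330.]))] [597.4 -11.6  70. ] dir [ 0.4 -0.3 -0.9]
clamp_lever_tip side [(0.7, array([225., 276.]))] [591.9  -0.7  70. ] dir [ 0.1 -0.8 -0.6]
    clamp_lever_tip [595.8 -11.5  64.9] [3.8, 3.8]
clamp_lever_hinge wrist [(0.8, array([ 68., 365.]))] [657.7  -6.5  70. ] dir [ 0.6 -0.2 -0.8]
clamp_lever_hinge side [(0.7, array([218., 245.]))] [659.1 -20.3  70. ] dir [ 0.1 -0.8 -0.6]
    clamp_lever_hinge [655.1  -5.5  78.1] [2.7, 2.7]
the job is handed in; nothing more can be done
the job is handed in; nothing more can be done
```

I handed the job in at about 55 s with the lever shut, the coupler snapped onto the nipple as far as forces and images show, and the gun still gripped and pressed down at about 14 N (roughly 9–10 of its 12 mm of travel); the first presses didn't snap, and I viewed 11 pictures, one over the limit of 10.

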